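# Unlock the slide rack and present the labelled slide to the reader

### The job

Slide the rack's lock plate by its dark grip until the white pointer stands at the green mark, so that its slits are in line with the slides, then take out the one slide with the white frosted label end (a small notch cuts its top corner at that end) and hold it label side up and square to the label reader, the middle of the label straight in front of the reader's window and about 12 cm from it. The job finishes while you are still holding the slide there, steady and clear of everything; leave the lock plate at the mark, the two blank slides in the rack and the stain bottles where they stand.

Things in the scene. Friction and masses are not known exactly. Their poses are not given: they have to be found in the camera images.
- rack: Blue slide transport rack, fixed to the worktop, 98 x 132 mm, turned any way round. Origin: centre of its underside; z up; x along the slides (towards the steel lock plate); y across them. Slides stand on a long edge 5 mm above the worktop in slots at y = -40, 0 and 40 mm, held only at their ends by ribs (31 mm outwards from the middle, 26 mm high).
- rack_base (a point): Same point and axes as the rack. The rack is open between the ribs (floor 5 mm, side walls 18 mm high). The steel lock plate lies over the last 9.5 mm of the slides at the +x end, underside 42 mm and top 45 mm above the worktop: a slide can be lifted only when one of the plate's 16 mm slits stands over it.
- lock_plate (a joint): Travel of the steel lock plate along the rack's +y, 0 to 0.036 m. 0 and 0.036: slides locked. 0.018: the slits stand over the slides and the white pointer on the grip stands at the green mark on the rail (open). It slides with about 1.5 N of friction and stays where it is left. It starts near 0.
- lock_grip (a point): Centre of the dark upright grip fin on the lock plate: 12 mm wide along the rack's y (its travel), 18 mm long along the rack's x, 22 mm high; top 66.5 mm above the worktop, its foot plate 47 mm. Axes as the rack's.
- slide: The slide to present: thick clear glass counting slide, 76 x 5 x 34 mm, 25 g, with a white frosted label end and a 6 x 6 mm notch in the top corner at that end. It stands in one of the three slots, that end away from the lock plate. Origin: middle of its lower long edge. x along its length to the frosted, notched end; y out of the label face; z up to the upper long edge.
- slide_center (a point): Centre of that slide, 17 mm above its lower edge and 17 mm below its upper edge, which stands 39 mm above the worktop; the grasp across its 5 mm thickness is free over the middle 50 mm of its length. Axes as the slide's.
- slide_label (a point): Centre of the label (white, with a black square code) on the slide's label face: 27 mm from the slide's centre along its x, 2.5 mm along its y, 1 mm below the centre. The frosted end covers the last 20 mm. Axes as the slide's: y points out of the label.
- blank_1_center (a point): Centre of a blank slide: same size, all clear glass, no notch and no frosted end; stands in another slot.
- blank_2_center (a point): Centre of the second blank slide, like the first.
- reader_window (a point): Middle of the dark red window (40 x 26 mm) of the label reader, 250 mm above the worktop; z points out of the window along its line of sight, which slopes 45 degrees down towards the robot's side; y is level. The light grey head (56 wide, 40 high, 52 mm deep) lies behind the window.
- reader: The label reader, fixed to the worktop: round dark base of radius 55 mm, bent stem up to 325 mm, head. Origin: the point of the worktop straight below the window; the base's centre lies 90 mm behind it (+x); the window looks to -x and down.
- stain_a: Blue stain bottle, 34 mm wide, 67 mm high, loose bystander. Origin: centre of its underside.
- stain_b: Dark red stain bottle, 34 mm wide, 67 mm high, loose bystander. Origin: centre of its underside.

How it is judged:
On the way, in this order (a step that is already met when the one before it is completed fails the run):
1. the lock plate stands at the open mark (18 mm, within 4.5 mm) while the slide is still in the rack (value of joint lock_plate between 0.0135 and 0.0225 m and distance of slide_center from where it was at the start of the episode below 0.01 m), for 0.2 s.
2. the labelled slide is lifted clear of the rack (its centre over 80 mm above the worktop) (height (world z) of slide_center above 0.08 m), for 0.1 s.
At the end, for the whole second after the job is handed in: Fingers hold the slide still, centre over 80 mm up, clear of rack and reader; label facing up (within 1.2 rad), square to the reader within 0.35 rad, 70 to 170 mm from the window, within 20 mm of its middle line each way; lock plate at 18 mm +-4.5; blanks moved under 20 mm (z of slide_label in the frame of reader_window between 0.07 and 0.17 m and x of slide_label in the frame of reader_window between -0.02 and 0.02 m and y of slide_label in the frame of reader_window between -0.02 and 0.02 m and angle between the y axis of slide_label and the z axis of reader_window, either way round below 0.35 rad and angle between slide_label's own y axis and vertical below 1.2 rad and height (world z) of slide_center above 0.08 m and contact force between slide and the fingers above 1 N and contact force between slide and rack below 0.05 N and contact force between slide and reader below 0.05 N and linear speed of slide below 0.03 m/s and value of joint lock_plate between 0.0135 and 0.0225 m and distance of each of blank_1_center, blank_2_center from where it was at the start of the episode below 0.02 m); the arm keeps its last pose, push and grip.
It fails at once if a blank slide is pulled out of its place (over 20 mm) (distance of any of blank_1_center, blank_2_center from where it was at the start of the episode above 0.02 m).
It fails at once if a stain bottle is displaced by over 20 mm or tipped (distance of any of stain_a, stain_b from where it was at the start of the episode above 0.02 m or angle between any of stain_a, stain_b's own z axis and vertical above 0.3 rad).
It also fails if it takes over 48 s, if anything falls off the work surface, if the arm or the gripper's body presses on something with over 40 N, if the wrist force passes 120 N, or if a joint passes its speed limit or range.

### The arm

A 7-joint arm with a two-finger parallel gripper is mounted at the origin on a cart in front of the work surface, level with it; the furniture and walls round the work are solid. World frame = base frame: x ahead of the robot, y to its left, z up, the work surface at z = 0. Lengths are in m, angles in rad, forces in N, time in s.
With the tool pointing down it reaches from about 0.35 to 0.9 m from the base axis. Payload 7.2 kg.
Tool frame: the origin (TCP) lies at the very end of the fingers, on their centre line; the grasp point (between the pads) lies 19 mm behind it (env.pinch_z is the distance from the TCP to the grasp point, in m); x points along the fingers, y is the direction in which the jaws open and shut, and the axes are right-handed (so a half turn about x gives the same grasp; the last joint's range is limited). The gripper opens to 85 mm and grips with 20 to 120 N. Pads are 22 mm wide; open, the fingers measure 114 mm over their backs; the gripper's body (76 mm by 85 mm) begins 54 mm behind the grasp point. The pads swing forward as they close: fully open they stand 13 mm farther back than shut.
Start: joints at [1.272, 0.411, -0.013, 1.596, 0.006, 1.134, -0.082], TCP at [0.143, -0.608, 0.201] pointing down, gripper open.
Joint ranges: [-2.95, 2.95], [-0.29, 1.99], [-1.47, 1.44], [0.14, 2.54], [-1.03, 4.17], [0.13, 1.85], [-2.86, 2.86]. Speed limits (rad/s): [2.39, 2.39, 3.01, 3.01, 3.14, 3.14, 3.14].

### API

Orientations are given as a unit quaternion [w, x, y, z].
In Python, from station import env, camera, models gives the robot as it stands. The module is installed in compiled form; this text tells all that it offers.
- The arm moves only by the tool play_rows, never from a script. Its argument "deltas" is one flat list of numbers, 7 for each row, row after row: the turn, a rotation vector about the tool's x, y, z in degrees, then the shift along the tool's x, y, z in cm, then the finger opening in cm, from 0 to 8.54. A call has 1 to 10 rows; each row shifts and turns the commanded pose from where the row before left it, along the tool's axes as they then stand; what a row does not reach is not made up. A row lasts 1/8 s, in which the tool goes at most 62.5 mm and 10.7 degrees, less where a joint would pass 70% of its speed; a pose out of reach is approached as far as the arm can. A call is refused whole if a number of a shift passes 6.25 or a number of a turn 10.7, either way. A call with a gripper value outside its range is refused whole. The fingers move at their own pace and stop on an object; the grip force is fixed at half the most. Time passes only in rows, so rows that do not move let the fingers close. It gives the time, the measured TCP pose, the force and the opening at its end, in the units of the state.
- env.observe(): the state, without advancing time (a new reading comes with each control period).
- camera(name): name is "scene" or "top" or "wrist"; returns a dict with "frame" (420x560x3 uint8, red, green, blue), "mtx" (3x3 intrinsics, pixels), "extrinsics" (4x4, takes a point from world to camera coordinates). Camera axes: x right, y up, looking along -z (the intrinsics and any distortion apply to the point x, -y, -z); pixel columns grow to the right and rows downward; lengths in m; the calibration is good to about 2 mm. A picture is of the moment at which its call begins. There is no depth.
- env.close_job(): hands the job in, once; it reports no verdict.
Trained networks look in the newest picture that a camera, given by its name, has taken for a name from the list of things; names that differ only in an ending like _2 or _b are one class to them, and where a whole thing is asked for, a point or a joint stands for the part that bears it (a point fixed in the world has none). Each returns a list of dicts, best first, with "p" (0 to 1); they miss things now and then, are a little off and sometimes report something else, mostly with a low value. They report only what shows in the picture. A call takes as long as a camera call.
- models.silhouettes(target, camera): "region" (420x560 bool, what is visible of it) and "point" ([column, row] in pixels, amid what is visible of it).
The state is a dict: "time_s": time; "q": joint angles; "joint_vel": joint speeds; "effort": joint torques, N m; "tool_pos": TCP position; "tcp_rot": TCP orientation; "wrist_force": force on the tool from outside, world axes, zero at the start; "wrist_torque": the same for the moment, N m; "gripper_width": opening from 0.0 (shut) to 1.0 (fully open).
Only numpy, scipy, OpenCV 4.12 (cv2) and the standard library are available. Lean on these libraries where they do the work, as an engineer would, in place of code of your own. Each camera call takes 0.05 s, during which the arm holds its last target.

## Working session

There is one attempt and no reset: what is moved stays moved. The work goes in short steps, Python scripts to look and compute and a tool call to move; the robot and the scene stay as the last step left them, time stands still between calls to the robot, and variables do not carry over. Pictures are saved under pics/ and viewed, and the job is handed in when it is done.

Besides the shell and the picture viewer there is one more tool, called after ">>>" as name(argument=value, ...), one argument or row to a line, values as JSON. play_rows: Moves the arm, as the interface text tells. Its arguments: {"type":"object","properties":{"deltas":{"type":"array","items":{"type":"number"}}},"required":["deltas"]}

```bash
mkdir -p pics; ls; python3 - <<'E'
from station import env, camera, models
import cv2
s=env.observe()
for k,v in s.items(): print(k,v)
print(env.pinch_z)
for n in ["scene","top","wrist"]:
    c=camera(n); cv2.imwrite(f"pics/{n}0.png",c["frame"][:,:,::-1]); print(n,c["mtx"].round(1).tolist(),c["extrinsics"].round(4).tolist())
    if n=='scene': print(c.keys())
E
```

```text
pics
time_s 0.0
q [ 1.27179044  0.4118898  -0.01270012  1.59705811  0.00558072  1.1343257
 -0.08218299]
joint_vel [ 2.95675271e-03 -5.65565260e-05 -7.30375488e-04 -3.17367219e-04
  4.32085353e-04 -2.29514334e-04 -9.49053556e-04]
effort [-1.38797321e-05 -6.00633931e+01  6.81972206e-01 -2.99403173e+01
  1.37101638e-02  1.05246040e-02  9.10493014e-06]
tool_pos [ 0.14280203 -0.60789062  0.20045372]
tcp_rot [-0.08085661 -0.7022987  -0.08200164  0.70250585]
wrist_force [-0.42791083 -0.34746145 -0.27269939]
wrist_torque [-0.00031133  0.00485301 -0.00791277]
gripper_width 1.0004179226002012
0.0187
scene [[443.6, 0.0, 276.5], [0.0, 443.6, 205.3], [0.0, 0.0, 1.0]] [[0.8935, -0.449, -0.0098, -0.5477], [0.3372, 0.6562, 0.675, -0.3103], [-0.2967, -0.6064, 0.7377, -0.8253], [0.0, 0.0, 0.0, 1.0]]
dict_keys(['frame', 'mtx', 'extrinsics'])
top [[453.7, 0.0, 274.9], [0.0, 453.7, 209.2], [0.0, 0.0, 1.0]] [[-0.0177, -0.9998, -0.0024, -0.0196], [0.9947, -0.0178, 0.1017, -0.5997], [-0.1017, -0.0006, 0.9948, -0.959], [0.0, 0.0, 0.0, 1.0]]
wrist [[346.8, 0.0, 275.5], [0.0, 346.8, 206.6], [0.0, 0.0, 1.0]] [[0.2286, -0.9735, -0.0026, -0.6235], [0.9298, 0.2191, -0.2959, 0.0401], [0.2886, 0.0653, 0.9552, -0.3795], [0.0, 0.0, 0.0, 1.0]]
```

View pics/scene0.png

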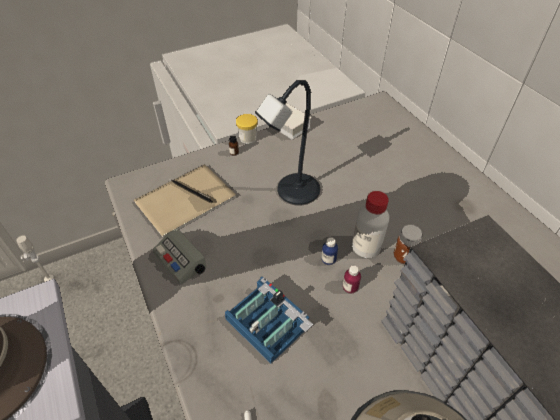

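View pics/top0.png

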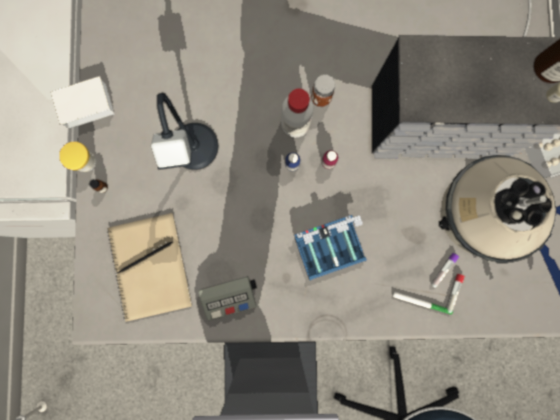

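View pics/wrist0.png

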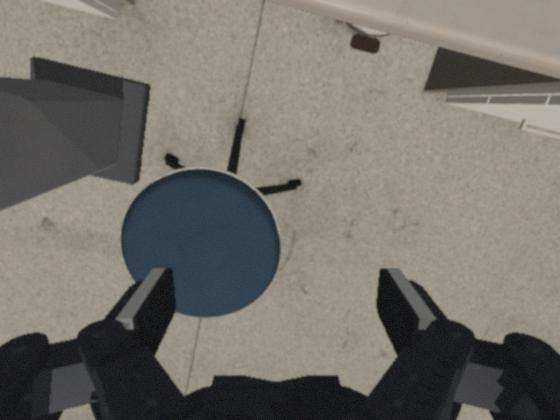

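```bash
cat > h.py <<'E'
import numpy as np, cv2
from station import env, camera, models
from scipy.spatial.transform import Rotation as R
def proj(c,P):
    P=np.atleast_2d(P); q=(c["extrinsics"]@np.c_[P,np.ones(len(P))].T)[:3]
    u=c["mtx"]@np.array([q[0],-q[1],-q[2]]); return (u[:2]/u[2]).T
def ray(c,px):
    E=np.array(c["extrinsics"]);Rm=E[:3,:3];o=-Rm.T@E[:3,3]
    d=np.linalg.inv(c["mtx"])@np.array([px[0],px[1],1.]); d=Rm.T@np.array([d[0],-d[1],-d[2]]); return o,d/np.linalg.norm(d)
def onz(c,px,z):
    o,d=ray(c,px); return o+d*(z-o[2])/d[2]
def tri(obs):
    A=np.zeros((3,3));b=np.zeros(3)
    for c,px in obs:
        o,d=ray(c,px);M=np.eye(3)-np.outer(d,d);A+=M;b+=M@o
    p=np.linalg.solve(A,b); return p,[float(np.linalg.norm(np.cross(p-ray(c,px)[0],ray(c,px)[1]))) for c,px in obs]
def save(c,name,box=None,s=1):
    f=c["frame"][:,:,::-1]
    if box: f=f[box[1]:box[3],box[0]:box[2]]
    if s!=1: f=cv2.resize(f,None,fx=s,fy=s,interpolation=cv2.INTER_CUBIC)
    cv2.imwrite(f"pics/{name}.png",f)
def rot(): 
    q=env.observe()["tcp_rot"]; return R.from_quat([q[1],q[2],q[3],q[0]])
E
python3 - <<'E'
from h import *
T=camera("top");S=camera("scene")
save(T,"top_r",(270,140,390,290),5 and 4); save(S,"scene_r",(210,220,370,370),4); save(T,"top_rd",(140,80,230,180),5);save(S,"scene_rd",(230,60,340,220),3.5 and 3)
for n in ["rack","slide","blank_1_center","lock_grip","stain_a","stain_b","reader_window","slide_label","reader"]:
    o={}
    for nm,c in (("top",T),("scene",S)):
        try:
            r=models.silhouettes(n,nm)
            o[nm]=r[:3]
            print(n,nm,[(np.round(x["point"],1).tolist(),round(x["p"],2),int(x["region"].sum())) for x in r[:3]])
        except Exception as e: print(n,nm,e)
    try:
        if o["top"] and o["scene"]: print(" tri",tri([(T,o["top"][0]["point"]),(S,o["scene"][0]["point"])]))
    except Exception as e: print(e)
print(rot().as_matrix().round(3))
E
```

```text
rack top [([327.4, 242.6], 0.82, 2456)]
rack scene [([269.7, 320.2], 0.87, 2806)]
 tri (array([ 0.52489734, -0.14628901, -0.00342704]), [0.0006098002277151248, 0.000609800227715199])
slide top []
slide scene [([264.1, 321.5], 0.86, 363)]
blank_1_center top [([314.9, 257.3], 0.57, 110)]
blank_1_center scene []
lock_grip top [([327.5, 157.9], 0.5, 213), ([330.6, 249.6], 0.39, 193)]
lock_grip scene [([286.1, 303.1], 0.9, 527), ([301.7, 138.2], 0.35, 2572)]
 tri (array([ 0.63798935, -0.14047185,  0.02713867]), [0.07228950204177685, 0.07228950204177687])
stain_a top [([293.4, 160.7], 0.81, 234), ([326.0, 157.4], 0.79, 242)]
stain_a scene [([350.3, 280.1], 0.73, 386), ([331.0, 248.2], 0.56, 398)]
 tri (array([ 0.74978884, -0.08566314, -0.10290751]), [0.016780102229747487, 0.016780102229747476])
stain_b top [([293.4, 160.7], 0.81, 234), ([326.0, 157.4], 0.79, 242)]
stain_b scene [([350.3, 280.1], 0.73, 386), ([331.0, 248.2], 0.56, 398)]
 tri (array([ 0.74978884, -0.08566314, -0.10290751]), [0.016780102229747487, 0.016780102229747476])
reader_window top [([181.3, 142.2], 0.74, 2991)]
reader_window scene [([301.2, 131.7], 0.57, 2556)]
 tri (array([0.72347116, 0.13213698, 0.20409202]), [0.01690576570552359, 0.016905765705523646])
slide_label top [([330.3, 254.6], 0.62, 91)]
slide_label scene [([266.0, 322.4], 0.85, 303)]
 tri (array([ 0.50545459, -0.15260748,  0.01240176]), [0.007194990856733945, 0.0071949908567338055])
reader top [([178.7, 145.1], 0.76, 3051)]
reader scene [([302.6, 133.4], 0.66, 2636)]
 tri (array([0.72459277, 0.13679468, 0.19525219]), [0.021527435134715254, 0.0215274351347153])
[[ 0.     0.229 -0.973]
 [-0.    -0.973 -0.229]
 [-1.     0.     0.   ]]
```

View pics/top_r.png

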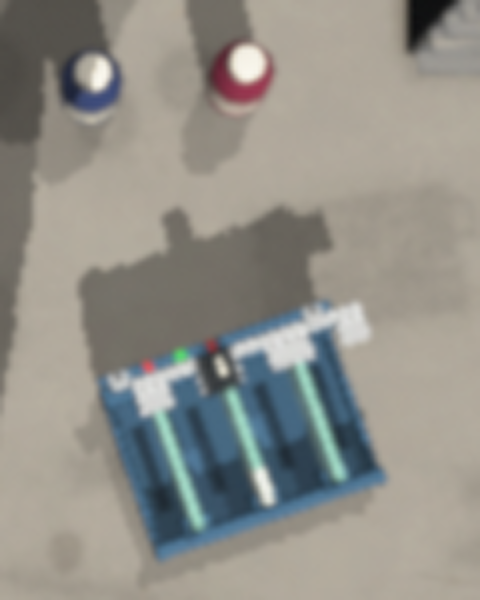

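View pics/scene_r.png

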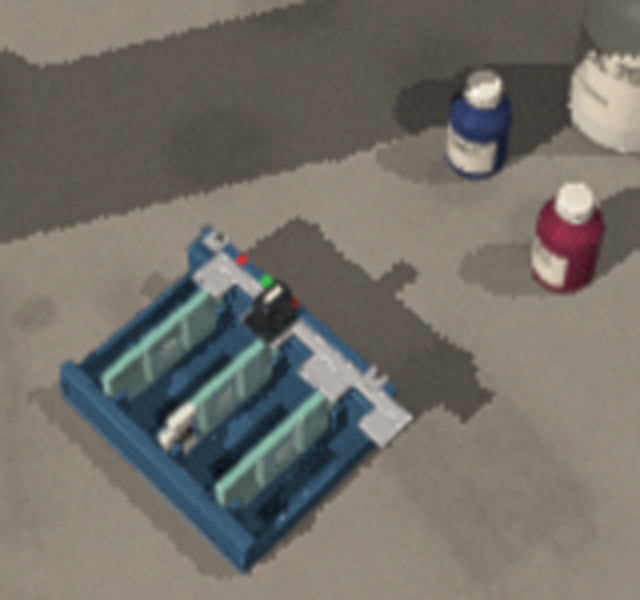

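View pics/top_rd.png

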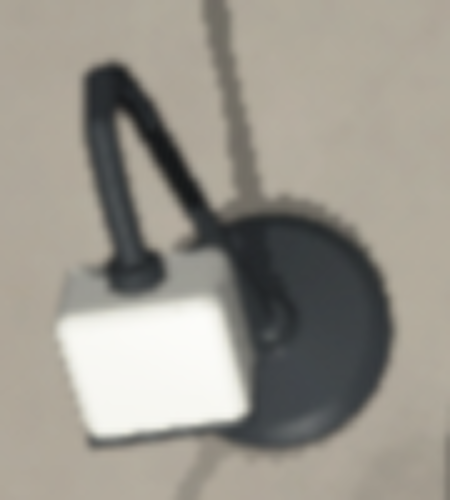

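View pics/scene_rd.png

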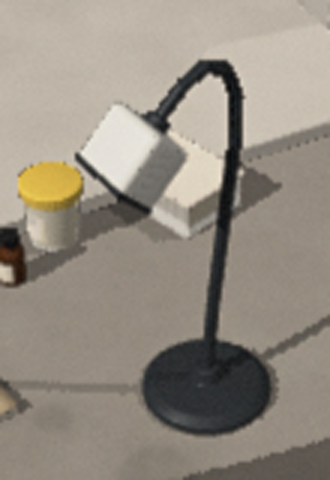

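```bash
python3 - <<'E'
from h import *
T=camera("top");S=camera("scene");W=camera("wrist")
Rt=rot().as_matrix();p=env.observe()["tool_pos"]
for c in (T,S,W):
    E=np.array(c["extrinsics"]);o=-E[:3,:3].T@E[:3,3];print("cam",o.round(3),"look",(-E[2,:3]).round(3))
print("wrist cam in tool",(Rt.T@(o-p)).round(4),"look",(Rt.T@-E[2,:3]).round(3),"right",(Rt.T@E[0,:3]).round(3))
# rough rack picks
t=lambda a:(a[0]/4+270,a[1]/4+140)
for a in [(200,527),(265,500),(342,477),(160,410),(232,390),(303,360)]: print(onz(T,t(a),.039).round(4))
sc=lambda a:(a[0]/4+210,a[1]/4+220)
for a in [(108,385),(165,432),(222,495)]: print('S',onz(S,sc(a),.039).round(4))
# stain
print(onz(T,t((92,70)),.067),onz(T,t((245,62)),.067),onz(S,sc((487,85)),.067),onz(S,sc((576,195)),.067))
E
```

```text
cam [ 0.499 -0.031  1.015] look [ 0.102  0.001 -0.995]
cam [ 0.349 -0.543  0.813] look [ 0.297  0.606 -0.738]
cam [ 0.215 -0.591  0.374] look [-0.288 -0.067 -0.955]
wrist cam in tool [-0.1722 -0.0002 -0.0739] look [ 0.955 -0.001  0.296] right [0.001 1.    0.   ]
[ 0.4627 -0.1241  0.039 ]
[ 0.4763 -0.1591  0.039 ]
[ 0.4878 -0.2006  0.039 ]
[ 0.5252 -0.1043  0.039 ]
[ 0.5353 -0.1433  0.039 ]
[ 0.5507 -0.1819  0.039 ]
S [ 0.4627 -0.1307  0.039 ]
S [ 0.477  -0.1654  0.039 ]
S [ 0.4874 -0.2059  0.039 ]
[ 0.70524974 -0.07072936  0.067     ] [ 0.70809365 -0.15209358  0.067     ] [ 0.70703309 -0.07535054  0.067     ] [ 0.71024725 -0.15542482  0.067     ]
```

>>> play_rows(
  deltas=[0,0,0,-0.3,-3.3,-4.5,8.5,0,0,0,-0.3,-3.3,-4.5,8.5,0,0,0,0,-3.3,-4.5,8.5,0,0,0,0,-3.3,-4.5,8.5,0,0,0,0,-3.3,-4.5,8.5,0,0,0,0,-3.3,-4.5,8.5,0,0,0,0,-3.3,-4.5,8.5,0,0,0,0,-3.3,-4.5,8.5,0,0,0,0,-3.3,-4.5,8.5,0,0,0,0,-3.3,-4.5,8.5],
)

```text
time_s: 2.55
tool_pos: [0.5066, -0.183, 0.2076]
tcp_rot: [0.082, 0.703, 0.081, -0.702]
wrist_force: [0.3, -0.3, 0.4]
gripper_width: 0.998
```

>>> play_rows(
  deltas=[-3.8,0,0,0.6,-1.7,-2.4,8.5,0,0,0,2,-1.7,-2.4,8.5,0,0,0,2,0,0,8.5,0,0,0,0,0,0,8.5],
)

```text
time_s: 3.05
tool_pos: [0.5416, -0.1393, 0.1596]
tcp_rot: [-0.105, -0.698, -0.105, 0.701]
wrist_force: [-0.4, -0.6, -1.2]
gripper_width: 0.994
```

```bash
python3 - <<'E'
from h import *
W=camera("wrist");save(W,"w1")
import pickle;pickle.dump(W,open("w1.pkl","wb"))
s=env.observe();print(s["time_s"],s["q"].round(3),s["tool_pos"].round(4),rot().as_matrix().round(3))
E
```

```text
3.1 [ 0.43   0.365 -0.338  1.785  0.14   1.016 -1.235] [ 0.5422 -0.1397  0.1607] [[-0.002  0.293 -0.956]
 [-0.    -0.956 -0.293]
 [-1.    -0.     0.002]]
```

View pics/w1.png

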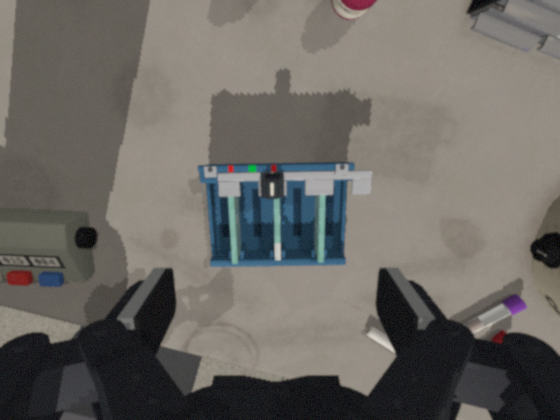

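>>> play_rows(
  deltas=[0,0,0,2,0,0.7,8.5,0,0,0,2.5,0.2,0.8,8.5,0,0,0,0,0,0,8.5],
)

```text
time_s: 3.48
tool_pos: [0.5278, -0.1465, 0.1159]
tcp_rot: [-0.104, -0.699, -0.104, 0.7]
wrist_force: [-0.5, -0.5, 0.7]
gripper_width: 0.995
```

```bash
python3 - <<'E'
from h import *
W=camera("wrist")
import pickle;pickle.dump(W,open("w2.pkl","wb"))
s=env.observe();print(s["time_s"],s["q"].round(3),s["tool_pos"].round(4))
W1=pickle.load(open("w1.pkl","rb"))
save(W1,"w1z",(190,150,390,280),4); save(W,"w2z",(170,130,400,300),3.4);save(W,"w2")
E
```

```text
3.525 [ 0.44   0.396 -0.33   1.858  0.159  0.913 -1.239] [ 0.5291 -0.1461  0.117 ]
```

View pics/w1z.png

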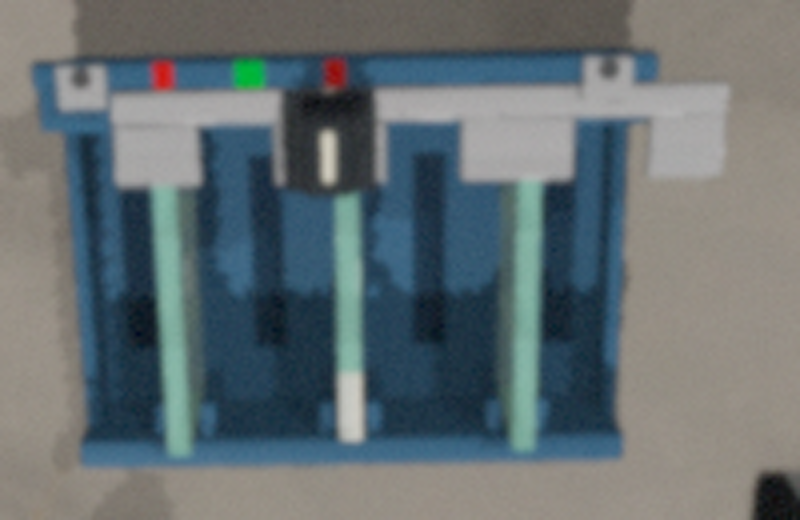

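View pics/w2.png

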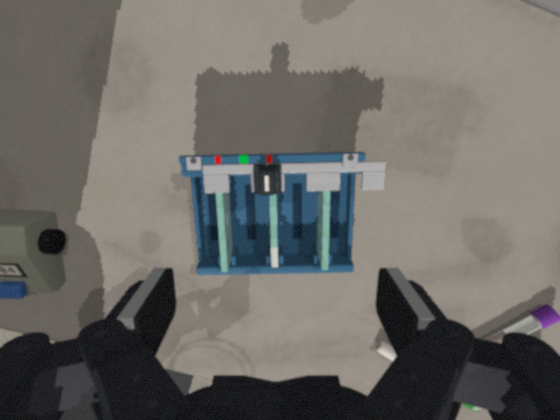

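View pics/w2z.png

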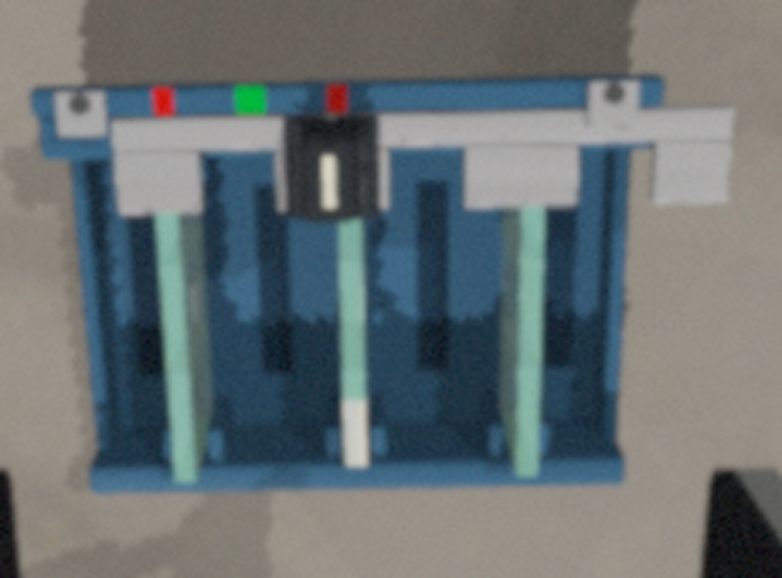

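```bash
cat > fit.py <<'E'
from h import *
import pickle
from scipy.optimize import least_squares
W1=pickle.load(open("w1.pkl","rb"));W2=pickle.load(open("w2.pkl","rb"));T=camera("top");S=camera("scene")
f1=lambda a:(a[0]/4+190,a[1]/4+150); f2=lambda a:(a[0]/3.4+170,a[1]/3.4+130)
ft=lambda a:(a[0]/4+270,a[1]/4+140); fs=lambda a:(a[0]/4+210,a[1]/4+220)
pts=[((-.038,.04,.039),(180,455),(186,480),(200,527),(108,385)),((-.038,-.04,.039),(523,450),(527,476),(342,477),(222,495)),
((-.038,0,.033),(350,441),(356,466),None,None),((.0285,.04,.045),(164,187),(167,213),None,None),((.0285,-.04,.045),(530,181),(532,207),None,None)]
def w(p,X): c,s=np.cos(p[2]),np.sin(p[2]); X=np.array(X); return np.array([p[0]+c*X[0]-s*X[1],p[1]+s*X[0]+c*X[1],p[3]+X[2]])
cams=[(W1,f1),(W2,f2),(T,ft),(S,fs)]
def res(p,use):
    r=[]
    for X,*px in pts:
        for i in use:
            if px[i] is not None: r+=list(proj(cams[i][0],w(p,X))[0]-np.array(cams[i][1](px[i])))
    return r
for use in ([0,1],[0],[1],[2,3],[2],[3],[0,1,2,3]):
    s=least_squares(res,[.513,-.151,.29,0],args=(use,)) if len(use)>1 else least_squares(lambda p:res(list(p)+[0],use),[.513,-.151,.29])
    print(use,s.x.round(4),np.round(s.fun,1).tolist())
for n,a,b in [("pointer",(328,155),(329,181)),("green",(248,74),(250,100)),("redR",(334,74),(338,98)),("redL",(163,75),(163,101)),("endL",(180,455),(186,480)),("endR",(523,450),(527,476))]:
    print(n,tri([(W1,f1(a)),(W2,f2(b))])[0].round(4),"at z.0665/.045",onz(W2,f2(b),.0665).round(4),onz(W2,f2(b),.045).round(4))
E
python3 fit.py
```

```text
[0, 1] [ 0.5083 -0.1502  0.3141 -0.002 ] [0.2, -0.4, 0.3, -0.0, -0.3, -0.4, -0.6, -0.4, 0.2, -0.4, -0.0, -0.2, -0.6, 0.1, -0.9, 0.7, 0.5, 0.2, 1.2, 0.5]
[0] [ 0.5089 -0.15    0.3145] [-0.1, -0.1, -0.0, -0.0, 0.2, -0.0, -0.9, 0.0, 0.8, 0.1]
[1] [ 0.5091 -0.15    0.3139] [-0.1, 0.2, -0.2, -0.3, -0.0, -0.0, -1.4, 0.2, 1.7, 0.0]
[2, 3] [ 0.5119 -0.152   0.3176 -0.0087] [0.4, -0.5, -0.3, 0.0, -0.2, -0.3, -0.4, 0.0]
[2] [ 0.5113 -0.1505  0.3172] [0.1, -0.0, -0.1, 0.0]
[3] [ 0.5112 -0.1564  0.3167] [-0.1, -0.2, 0.1, 0.1]
[0, 1, 2, 3] [ 0.5084 -0.1504  0.3171 -0.0021] [0.5, -0.5, 0.7, -0.1, 0.0, 1.3, -2.6, -1.5, 0.0, -0.7, -0.2, -0.8, -0.3, 1.4, -2.6, -1.5, 0.6, -0.6, 0.4, -0.4, -0.4, 0.1, -0.8, 0.6, 0.7, -0.1, 1.3, 0.1]
pointer [ 0.5449 -0.1345  0.0607] at z.0665/.045 [ 0.5462 -0.1342  0.0665] [ 0.5411 -0.1351  0.045 ]
green [ 0.5521 -0.1144  0.0413] at z.0665/.045 [ 0.5569 -0.1155  0.0665] [ 0.5529 -0.1146  0.045 ]
redR [ 0.5593 -0.1315  0.0505] at z.0665/.045 [ 0.5621 -0.1312  0.0665] [ 0.5586 -0.1319  0.045 ]
redL [ 0.5476 -0.0975  0.0461] at z.0665/.045 [ 0.5519 -0.0998  0.0665] [ 0.5474 -0.0974  0.045 ]
endL [ 0.4574 -0.1238  0.0332] at z.0665/.045 [ 0.4761 -0.1238  0.0665] [ 0.4641 -0.1237  0.045 ]
endR [ 0.4861 -0.1992  0.0411] at z.0665/.045 [ 0.4977 -0.1916  0.0665] [ 0.4879 -0.1981  0.045 ]
```

>>> play_rows(
  deltas=[-1,0,0,0,-0.6,-2,4,0,0,0,2,0,0,4,0,0,0,1.5,0,0,4,0,0,0,0,0,0,4],
)

```text
time_s: 4.12
tool_pos: [0.5462, -0.133, 0.0803]
tcp_rot: [-0.111, -0.698, -0.111, 0.699]
wrist_force: [-0.3, 0.8, -0.4]
gripper_width: 0.466
```

```bash
python3 - <<'E'
from h import *
W=camera("wrist");save(W,"w3",(150,120,410,390),3 and 2.2)
s=env.observe();print(s["time_s"],s["q"].round(3),s["tool_pos"].round(4),rot().as_matrix().round(3).tolist(),s["gripper_width"])
d=s["tool_pos"][:2]-[.509,-.150];c,sn=np.cos(.314),np.sin(.314);print("rack frame",c*d[0]+sn*d[1],-sn*d[0]+c*d[1])
E
```

```text
4.175 [ 0.402  0.463 -0.325  1.855  0.19   0.855 -1.272] [ 0.5467 -0.1332  0.081 ] [[-0.001, 0.31, -0.951], [0.0, -0.951, -0.31], [-1.0, -0.001, 0.001]] 0.46935825816643884
rack frame 0.04099743239695423 0.004304636591125602
```

View pics/w3.png

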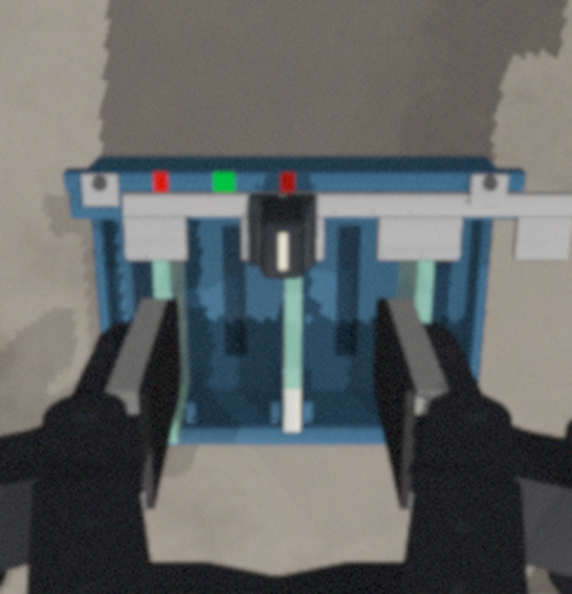

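>>> play_rows(
  deltas=[0,0,0,1.5,0.1,0,4,0,0,0,1.5,0,0,4,0,0,0,0,0,0,4],
)

```text
time_s: 4.55
tool_pos: [0.5457, -0.1345, 0.0497]
tcp_rot: [-0.11, -0.697, -0.111, 0.699]
wrist_force: [-0.3, -0.3, 0.3]
gripper_width: 0.463
```

>>> play_rows(
  deltas=[0,0,0,0,0,0,1.5,0,0,0,0,0,0,1.0,0,0,0,0,0,0,1.0,0,0,0,0,0,0,1.0],
)

```text
time_s: 5.05
tool_pos: [0.547, -0.1346, 0.0516]
tcp_rot: [0.111, 0.699, 0.111, -0.698]
wrist_force: [-0.1, 0.1, 0.3]
gripper_width: 0.113
```

```bash
python3 - <<'E'
from h import *
W=camera("wrist");save(W,"w4",(150,120,410,390),2.2)
s=env.observe();print(s["time_s"],s["tool_pos"].round(4),s["gripper_width"],s["wrist_force"])
d=s["tool_pos"][:2]-[.509,-.150];c,sn=np.cos(.314),np.sin(.314);print("rack frame",c*d[0]+sn*d[1],-sn*d[0]+c*d[1])
E
```

```text
5.1 [ 0.547  -0.1346  0.0515] 0.1181949004102749 [-0.69900893 -0.59766387 -0.05741285]
rack frame 0.0408581132430618 0.0028998269927158257
```

View pics/w4.png

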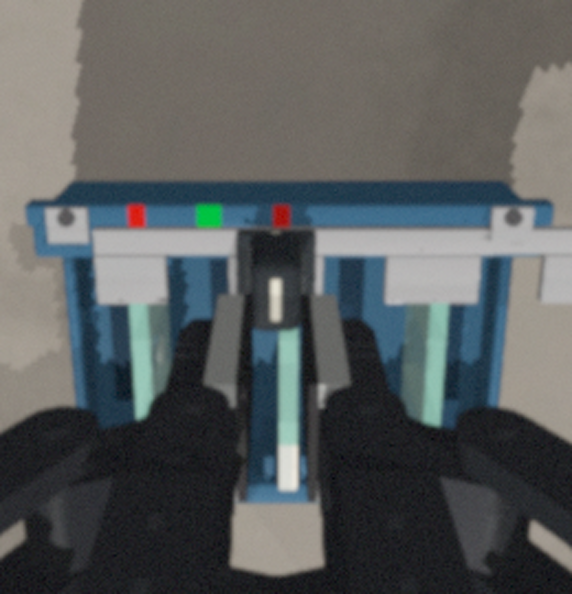

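>>> play_rows(
  deltas=[0,0,0,0,0,0,0.3,0,0,0,0,0,0,0.3,0,0,0,0,0,0,0.3],
)

```text
time_s: 5.48
tool_pos: [0.5469, -0.1346, 0.0513]
tcp_rot: [-0.111, -0.698, -0.111, 0.698]
wrist_force: [0.6, 0.4, 0.2]
gripper_width: 0.033
```

```bash
python3 - <<'E'
from h import *
W=camera("wrist");save(W,"w5",(190,180,350,380),3)
S=camera("scene");save(S,"s5",(180,120,400,340),2.7)
s=env.observe();print(s["time_s"],s["tool_pos"].round(4),s["gripper_width"],s["wrist_force"])
E
```

```text
5.575 [ 0.5469 -0.1346  0.0513] 0.04019674437945923 [-0.20523593  0.37944344 -0.57953685]
```

View pics/w5.png

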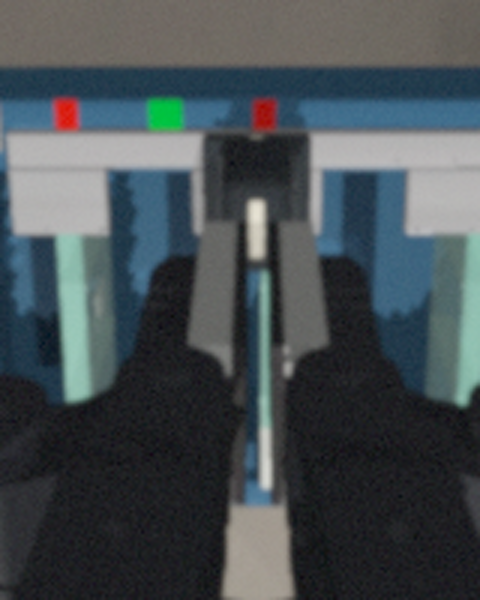

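View pics/s5.png

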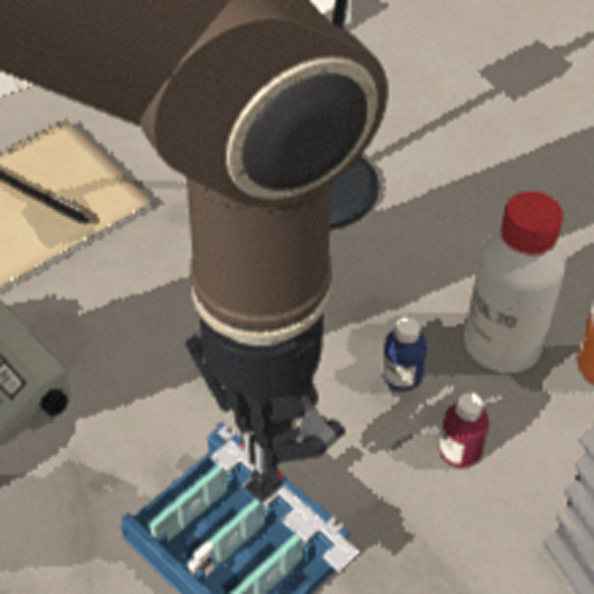

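```bash
python3 - <<'E'
from h import *
S=camera("scene");W=camera("wrist")
s=env.observe();p=s["tool_pos"];Rt=rot().as_matrix()
f=cv2.resize(S["frame"][240:340,230:330,::-1],None,fx=6,fy=6,interpolation=cv2.INTER_CUBIC)
for h,col in ((0,(0,0,255)),(.0187,(0,255,0)),(.04,(255,0,0))):
    for z in (-.011,0,.011):
        q=proj(S,p+Rt@np.array([-h,0,z]))[0]; cv2.circle(f,tuple(int(v) for v in (q-[230,240])*6),4,col,-1)
        print(h,z,q.round(1),"wrist",proj(W,p+Rt@np.array([-h,0,z]))[0].round(1))
c,sn=np.cos(.314),np.sin(.314)
for X in [(.031,-.0024,.0665),(.031,.0096,.0665),(.049,-.0024,.0665),(.049,.0096,.0665)]:
    q=proj(S,[.509+c*X[0]-sn*X[1],-.150+sn*X[0]+c*X[1],X[2]])[0]; cv2.circle(f,tuple(int(v) for v in (q-[230,240])*6),4,(255,255,0),-1)
cv2.imwrite("pics/s5b.png",f)
f=W["frame"][:,:,::-1].copy()
f=cv2.resize(f[180:380,190:350],None,fx=3,fy=3)
for h,col in ((0,(0,0,255)),(.0187,(0,255,0)),(.04,(255,0,0))):
    for z in (-.011,0,.011):
        q=proj(W,p+Rt@np.array([-h,0,z]))[0]; cv2.circle(f,tuple(int(v) for v in (q-[190,180])*3),4,col,-1)
cv2.imwrite("pics/w5b.png",f)
E
```

```text
0 -0.011 [280.9 293.6] wrist [276.7 223.9]
0 0 [276.9 297.1] wrist [276.7 243.2]
0 0.011 [272.9 300.6] wrist [276.6 261.8]
0.0187 -0.011 [280.8 288.5] wrist [276.8 237.4]
0.0187 0 [276.8 292. ] wrist [276.7 258.4]
0.0187 0.011 [272.7 295.6] wrist [276.7 278.7]
0.04 -0.011 [280.8 282.5] wrist [276.9 256.8]
0.04 0 [276.7 286. ] wrist [276.8 280.3]
0.04 0.011 [272.5 289.6] wrist [276.8 302.8]
```

View pics/s5b.png

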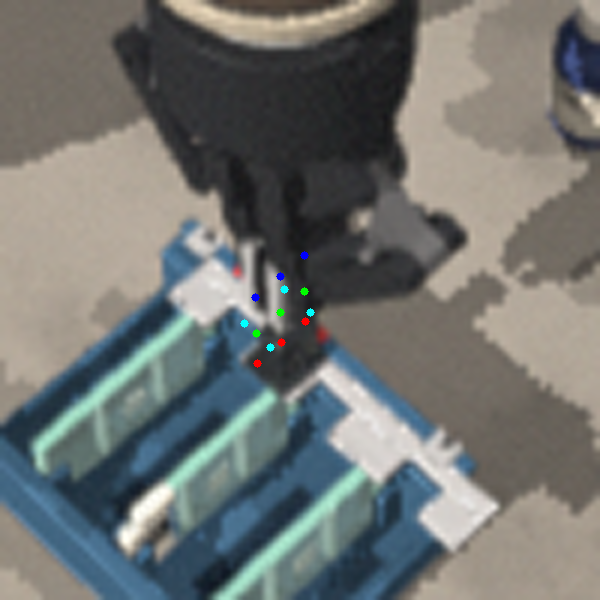

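View pics/w5b.png

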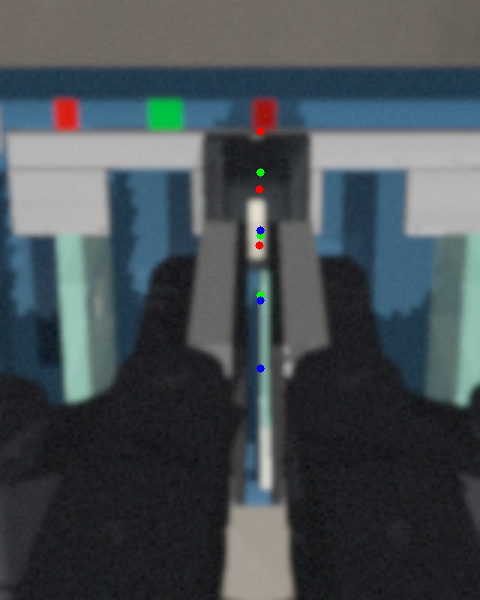

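>>> play_rows(
  deltas=[0,0,0,0,0,0,2.6,0,0,0,0,0,0,2.6,0,0,0,0.6,0,0,2.6,0,0,0,0,0,0,2.6,0,0,0,0,0,0,0.6,0,0,0,0,0,0,0.6,0,0,0,0,0,0,0.6],
)

```text
time_s: 6.55
tool_pos: [0.5469, -0.1346, 0.0454]
tcp_rot: [0.111, 0.698, 0.111, -0.698]
wrist_force: [-0.1, -0.3, 0.2]
gripper_width: 0.074
```

```bash
python3 - <<'E'
from h import *
W=camera("wrist");save(W,"w6",(190,180,350,380),3)
s=env.observe();print(s["time_s"],s["tool_pos"].round(4),s["gripper_width"],s["wrist_force"])
E
```

```text
6.6 [ 0.5469 -0.1346  0.0454] 0.06568859973576585 [ 0.41786294 -0.4314227   0.0369257 ]
```

View pics/w6.png

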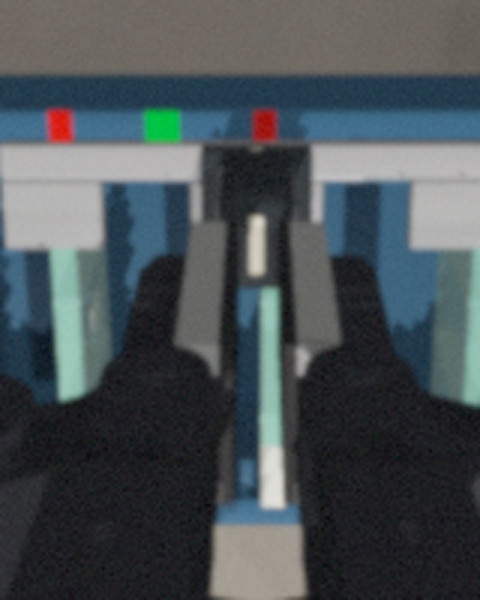

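>>> play_rows(
  deltas=[0,0,0,0,0,0,2.6,0,0,0,0,0,0,2.6,0,0,0,0.3,0,0,2.6,0,0,0,0.3,0,0,2.6,0,0,0,0,0,0,2.6],
)

```text
time_s: 7.22
tool_pos: [0.5466, -0.1345, 0.0389]
tcp_rot: [-0.111, -0.698, -0.111, 0.699]
wrist_force: [-0.6, 0.7, 0.4]
gripper_width: 0.305
```

>>> play_rows(
  deltas=[0,0,0,0,0,0,0.6,0,0,0,0,0,0,0.6,0,0,0,0,0,0,0.6],
)

```text
time_s: 7.6
tool_pos: [0.547, -0.1347, 0.0394]
tcp_rot: [0.111, 0.698, 0.111, -0.698]
wrist_force: [-0.8, 0.6, 0.2]
gripper_width: 0.072
```

```bash
python3 - <<'E'
from h import *
W=camera("wrist");save(W,"w7",(190,180,350,380),3)
s=env.observe();print(s["time_s"],s["tool_pos"].round(4),s["gripper_width"],s["wrist_force"])
E
```

```text
7.65 [ 0.5469 -0.1346  0.0393] 0.06974926349396503 [-0.03220482  0.20580638  0.02642366]
```

View pics/w7.png

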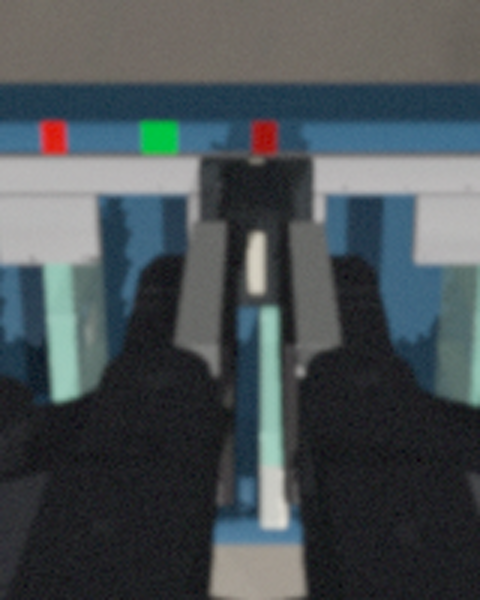

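```bash
python3 - <<'E'
from h import *
S=camera("scene");save(S,"s7",(240,250,320,320),8);W=camera("wrist")
for t in np.linspace(.1,.22,13):
    o,d=ray(W,(286.7,254));o2,d2=ray(W,(265,254));P=o+d*t;Q=o2+d2*t
    print(round(t,3),P.round(4),((proj(S,P)[0]-[240,250])*8).round(0),((proj(S,Q)[0]-[240,250])*8).round(0), "gap",np.linalg.norm(P-Q).round(4))
c,sn=np.cos(.314),np.sin(.314)
E
```

```text
0.1 [ 0.5779 -0.1274  0.121 ] [397. 144.] [378. 129.] gap 0.0062
0.11 [ 0.574  -0.129   0.1119] [385. 178.] [364. 160.] gap 0.0068
0.12 [ 0.57   -0.1306  0.1029] [373. 211.] [350. 192.] gap 0.0074
0.13 [ 0.5661 -0.1322  0.0938] [361. 243.] [337. 223.] gap 0.0081
0.14 [ 0.5622 -0.1338  0.0847] [349. 275.] [324. 254.] gap 0.0087
0.15 [ 0.5583 -0.1354  0.0757] [338. 307.] [311. 284.] gap 0.0093
0.16 [ 0.5544 -0.137   0.0666] [327. 339.] [298. 314.] gap 0.0099
0.17 [ 0.5504 -0.1386  0.0576] [315. 370.] [285. 344.] gap 0.0105
0.18 [ 0.5465 -0.1402  0.0485] [304. 401.] [272. 373.] gap 0.0112
0.19 [ 0.5426 -0.1418  0.0394] [293. 432.] [259. 402.] gap 0.0118
0.2 [ 0.5387 -0.1434  0.0304] [282. 462.] [247. 431.] gap 0.0124
0.21 [ 0.5348 -0.145   0.0213] [271. 492.] [235. 459.] gap 0.013
0.22 [ 0.5309 -0.1465  0.0123] [261. 522.] [223. 487.] gap 0.0136
```

View pics/s7.png

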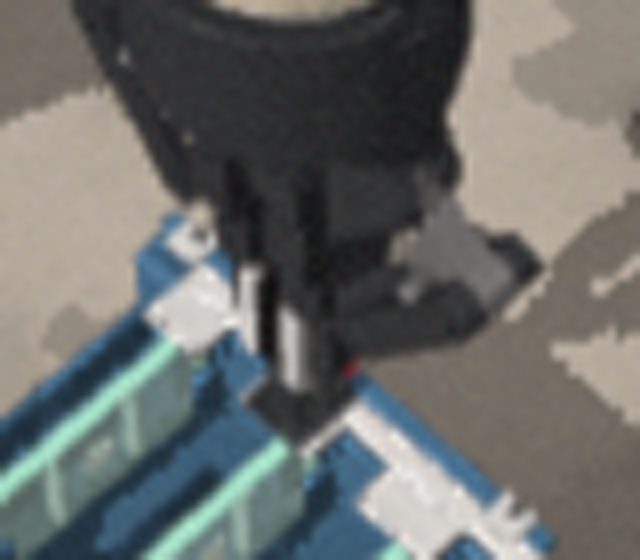

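```bash
python3 - <<'E'
from h import *
S=camera("scene")
c,sn=np.cos(.314),np.sin(.314)
rk=lambda X:np.array([.509+c*X[0]-sn*X[1],-.150+sn*X[0]+c*X[1],X[2]])
z=lambda P:((proj(S,P)[0]-[240,250])*8).round(0)
for X in [(.0285,0,.039),(.0285,0.04,.039),(.0285,-.0025,.005),(.0285,.0375,.005)]: print(X,z(rk(X)))
p=env.observe()["tool_pos"];Rt=rot().as_matrix()
for h in (0,.01,.02,.03,.04,.06): print(h,[z(p+Rt@np.array([-h,y,.011])).tolist() for y in (-.006,.006)])
for X in [(.031,-.0024,.0665),(.031,.0096,.0665),(.049,-.0024,.0665),(.031,-.0024,.047),(.031,.0096,.047)]: print("fin",X,z(rk(X)))
E
```

```text
(0.0285, 0, 0.039) [268. 442.]
(0.0285, 0.04, 0.039) [157. 341.]
(0.0285, -0.0025, 0.005) [277. 517.]
(0.0285, 0.0375, 0.005) [168. 417.]
0 [[247.0, 415.0], [281.0, 445.0]]
0.01 [[246.0, 394.0], [280.0, 424.0]]
0.02 [[245.0, 372.0], [280.0, 403.0]]
0.03 [[244.0, 350.0], [279.0, 381.0]]
0.04 [[244.0, 328.0], [279.0, 359.0]]
0.06 [[242.0, 283.0], [278.0, 314.0]]
fin (0.031, -0.0024, 0.0665) [281. 383.]
fin (0.031, 0.0096, 0.0665) [246. 352.]
fin (0.049, -0.0024, 0.0665) [334. 337.]
fin (0.031, -0.0024, 0.047) [282. 425.]
fin (0.031, 0.0096, 0.047) [248. 394.]
```

>>> play_rows(
  deltas=[0,0,0,0,0,0,3,0,0,0,0,0,0,3,0,0,0,0.5,0,0,3,0,0,0,0.5,0,0,3,0,0,0,0,0,0,3],
)

```text
time_s: 8.43
tool_pos: [0.5464, -0.1345, 0.0286]
tcp_rot: [-0.111, -0.698, -0.111, 0.699]
wrist_force: [-0.6, 0.2, 0.2]
gripper_width: 0.354
```

>>> play_rows(
  deltas=[0,0,0,0,0,0,0.6,0,0,0,0,0,0,0.6,0,0,0,0,0,0,0.6],
)

```text
time_s: 8.8
tool_pos: [0.5469, -0.1345, 0.0294]
tcp_rot: [0.111, 0.698, 0.111, -0.698]
wrist_force: [-0.3, -0.2, 1.8]
gripper_width: 0.112
```

```bash
python3 - <<'E'
from h import *
W=camera("wrist");save(W,"w8",(190,180,350,380),3)
S=camera("scene");save(S,"s8",(240,250,320,320),8)
s=env.observe();print(s["time_s"],s["tool_pos"].round(4),s["gripper_width"],s["wrist_force"])
E
```

```text
8.9 [ 0.547  -0.1345  0.0294] 0.11091437533945268 [-1.37961731  0.62186318  1.83346138]
```

View pics/w8.png

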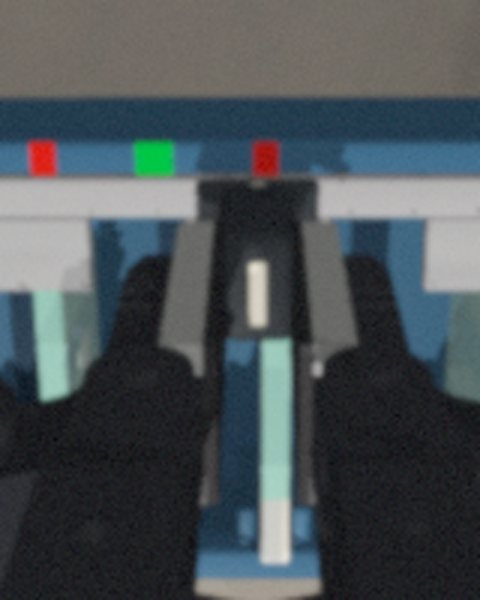

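View pics/s8.png

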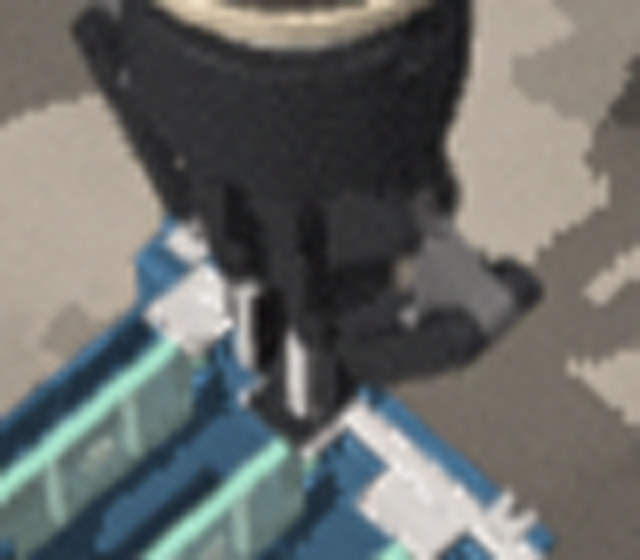

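>>> play_rows(
  deltas=[0,0,0,0,-0.4,0,0.6,0,0,0,0,-0.6,0,0.6,0,0,0,0,-0.7,0,0.6,0,0,0,0,0,0,0.6,0,0,0,0,0,0,0.6],
)

```text
time_s: 9.52
tool_pos: [0.5414, -0.1177, 0.0294]
tcp_rot: [-0.111, -0.698, -0.111, 0.698]
wrist_force: [-2.7, 0.9, 4.6]
gripper_width: 0.113
```

```bash
python3 - <<'E'
from h import *
W=camera("wrist");save(W,"w9",(170,180,370,380),3)
s=env.observe();print(s["time_s"],s["tool_pos"].round(4),s["gripper_width"],s["wrist_force"])
E
```

```text
9.575 [ 0.5415 -0.1178  0.0294] 0.11632299957447692 [-0.69729279  1.00503176  5.16706189]
```

View pics/w9.png

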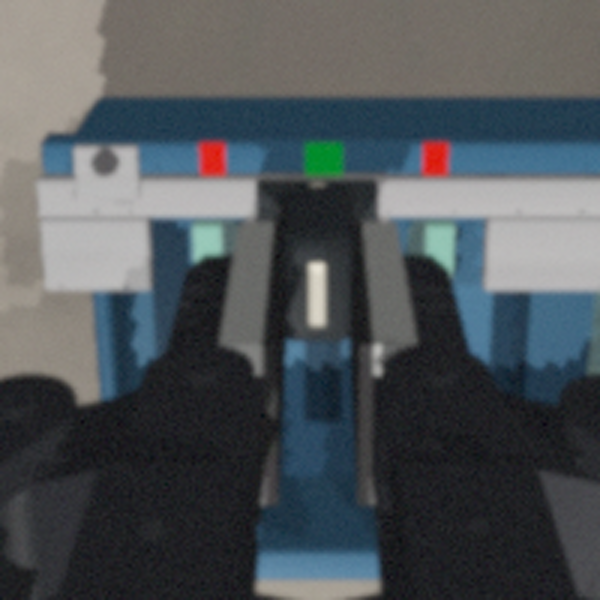

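>>> play_rows(
  deltas=[0,0,0,0,0.1,0,0.6,0,0,0,0,0,0,2.6,0,0,0,0,0,0,2.6,0,0,0,-1.5,0,0,2.6,0,0,0,-4,0,0,2.6,0,0,0,-1,0,0,2.6,0,0,0,0,0,0,2.6],
)

```text
time_s: 10.45
tool_pos: [0.5426, -0.1196, 0.0954]
tcp_rot: [0.111, 0.699, 0.11, -0.698]
wrist_force: [-0.7, -0.3, -0.8]
gripper_width: 0.308
```

```bash
python3 - <<'E'
from h import *
import pickle
W=camera("wrist");save(W,"w10",(150,120,410,390),2.2);pickle.dump(W,open("w10.pkl","wb"))
s=env.observe();print(s["time_s"],s["tool_pos"].round(4),s["gripper_width"],s["wrist_force"])
d=s["tool_pos"][:2]-[.509,-.150];c,sn=np.cos(.314),np.sin(.314);print("rack frame",c*d[0]+sn*d[1],-sn*d[0]+c*d[1])
E
```

```text
10.5 [ 0.5418 -0.1195  0.0944] 0.3057180559036519 [-0.22114791 -0.07291904 -0.21567608]
rack frame 0.04062404296803785 0.018840836030451495
```

View pics/w10.png

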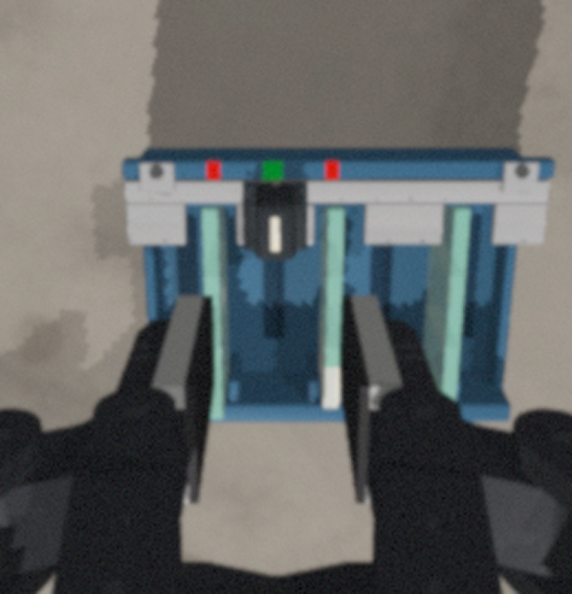

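```bash
python3 - <<'E'
from h import *
import pickle
W=pickle.load(open("w10.pkl","rb"))
f=lambda a:(a[0]/2.2+150,a[1]/2.2+120)
c,sn=np.cos(.314),np.sin(.314)
def rf(P): d=P[:2]-[.509,-.150]; return np.round([c*d[0]+sn*d[1],-sn*d[0]+c*d[1]],4)
for a in [(332,405),(332,368),(334,300),(336,212),(208,212),(459,212),(452,390)]: print(a,rf(onz(W,f(a),.039)))
print("pointer",rf(onz(W,f((275,234)),.0665)),"green",rf(onz(W,f((273,171)),.045)))
s=env.observe();Rt=rot().as_matrix();p=s["tool_pos"]
for y0 in (0,-.001):
    t=np.array([.509-.003*c-sn*y0,-.150-.003*sn+c*y0,.0944]); print(t.round(4),"tool delta cm",(100*Rt.T@(t-p)).round(2))
print(np.degrees(np.arctan2(Rt[1,1],Rt[0,1])), -90+np.degrees(.314))
E
```

```text
(332, 405) [-0.0326 -0.0001]
(332, 368) [-0.0182  0.0002]
(334, 300) [0.0069 0.0001]
(336, 212) [0.0374 0.0002]
(208, 212) [0.0374 0.0407]
(459, 212) [ 0.0374 -0.0388]
(452, 390) [-0.0267 -0.0409]
pointer [0.0402 0.0195] green [0.0525 0.0201]
[ 0.5061 -0.1509  0.0944] tool delta cm [-0.    1.88  4.36]
[ 0.5065 -0.1519  0.0944] tool delta cm [-0.    1.98  4.36]
-71.98932593144741 -72.00912523289215
```

>>> play_rows(
  deltas=[0,0,0,0,0.9,2.2,2.6,0,0,0,0,0.95,2.2,2.6,0,0,0,2,0,0,2.6,0,0,0,2,0,0,2.6,0,0,0,1.5,0,0,2.6,0,0,0,0,0,0,2.6],
)

```text
time_s: 11.25
tool_pos: [0.5041, -0.1508, 0.0378]
tcp_rot: [-0.11, -0.697, -0.111, 0.7]
wrist_force: [-0.6, -0.2, 1.0]
gripper_width: 0.306
```

```bash
python3 - <<'E'
from h import *
W=camera("wrist");save(W,"w11",(150,120,410,390),2.2)
S=camera("scene");save(S,"s11",(220,240,320,350),5.4)
s=env.observe();print(s["time_s"],s["tool_pos"].round(4),s["gripper_width"],s["wrist_force"])
d=s["tool_pos"][:2]-[.509,-.150];c,sn=np.cos(.314),np.sin(.314);print("rack frame",c*d[0]+sn*d[1],-sn*d[0]+c*d[1])
E
```

```text
11.35 [ 0.5056 -0.1507  0.0393] 0.3059702765124602 [ 0.57719941 -0.29578528  0.33984216]
rack frame -0.0034315034952791786 0.0003422846309109292
```

View pics/w11.png

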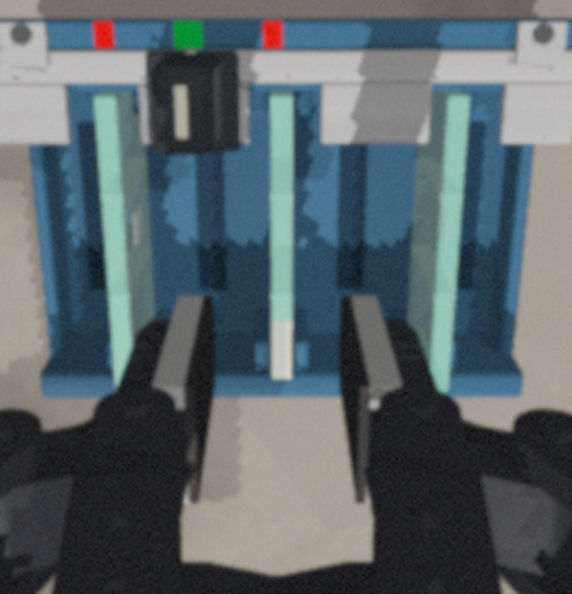

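View pics/s11.png

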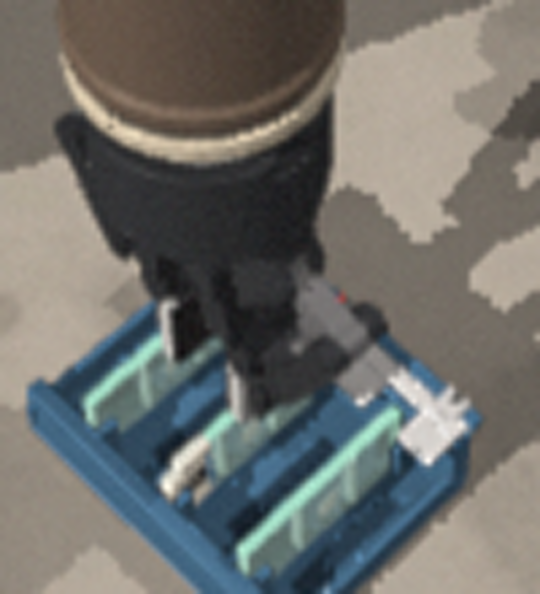

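```bash
python3 - <<'E'
from h import *
S=camera("scene");W=camera("wrist")
s=env.observe();p=s["tool_pos"];Rt=rot().as_matrix()
for h in (.0,.02,.03,.04,.05,.06,.08):
    print(h,[((proj(S,p+Rt@np.array([-h,y,z]))[0]-[220,240])*5.4+[13,0]).round(0).tolist() for y,z in ((.0145,.011),(-.0145,.011),(.04,0),(.055,0),(.065,0))],"W",[((proj(W,p+Rt@np.array([-h,y,z]))[0]-[150,120])*2.2).round(0).tolist() for y,z in ((.0145,-.011),(.0145,.011),(.055,0),(.065,0))])
E
```

```text
0.0 [[245.0, 452.0], [189.0, 399.0], [318.0, 479.0], [348.0, 507.0], [369.0, 527.0]] W [[339.0, 228.0], [337.0, 311.0], [504.0, 271.0], [545.0, 271.0]]
0.02 [[243.0, 424.0], [186.0, 371.0], [317.0, 452.0], [348.0, 480.0], [369.0, 500.0]] W [[347.0, 260.0], [344.0, 352.0], [530.0, 307.0], [576.0, 307.0]]
0.03 [[242.0, 410.0], [184.0, 357.0], [317.0, 438.0], [348.0, 466.0], [370.0, 486.0]] W [[351.0, 279.0], [348.0, 375.0], [546.0, 328.0], [594.0, 328.0]]
0.04 [[241.0, 396.0], [183.0, 342.0], [317.0, 423.0], [348.0, 452.0], [370.0, 472.0]] W [[356.0, 300.0], [352.0, 402.0], [563.0, 352.0], [615.0, 352.0]]
0.05 [[240.0, 381.0], [181.0, 327.0], [316.0, 409.0], [348.0, 438.0], [370.0, 457.0]] W [[361.0, 325.0], [357.0, 432.0], [583.0, 380.0], [638.0, 380.0]]
0.06 [[239.0, 366.0], [180.0, 312.0], [316.0, 394.0], [348.0, 423.0], [370.0, 443.0]] W [[368.0, 353.0], [363.0, 467.0], [605.0, 411.0], [665.0, 412.0]]
0.08 [[237.0, 335.0], [177.0, 281.0], [315.0, 363.0], [348.0, 393.0], [370.0, 413.0]] W [[384.0, 425.0], [378.0, 553.0], [663.0, 491.0], [732.0, 491.0]]
```

>>> play_rows(
  deltas=[0,0,0,1.5,0,0,2.6,0,0,0,1.5,0,0,2.6,0,0,0,1,0,0,2.6,0,0,0,0,0,0,2.6],
)

```text
time_s: 11.95
tool_pos: [0.505, -0.1503, -0.002]
tcp_rot: [-0.11, -0.698, -0.111, 0.699]
wrist_force: [-0.6, 0.7, 0.4]
gripper_width: 0.305
```

```bash
python3 - <<'E'
from h import *
W=camera("wrist");save(W,"w12",(150,120,410,390),2.2)
S=camera("scene");save(S,"s12",(220,240,320,350),5.4)
s=env.observe();print(s["time_s"],s["tool_pos"].round(4),s["gripper_width"],s["wrist_force"],s["q"].round(2))
E
```

```text
12.05 [ 0.5059 -0.1505 -0.0009] 0.30683709632022116 [0.34289887 1.05174367 0.352698  ] [ 0.42  0.53 -0.29  1.99  0.24  0.65 -1.28]
```

View pics/w12.png

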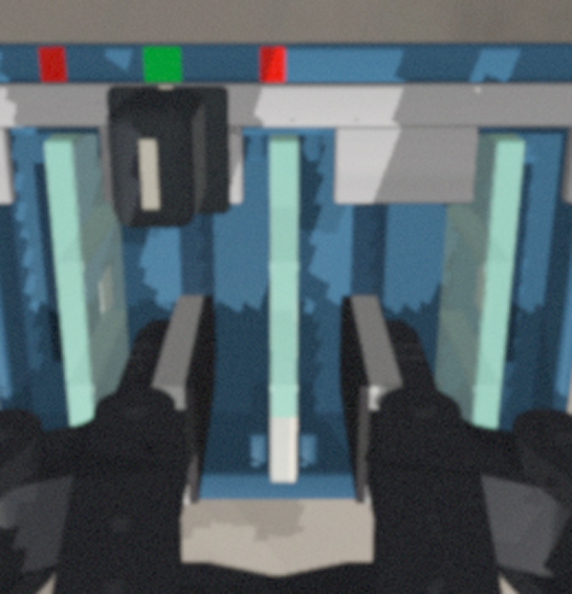

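View pics/s12.png

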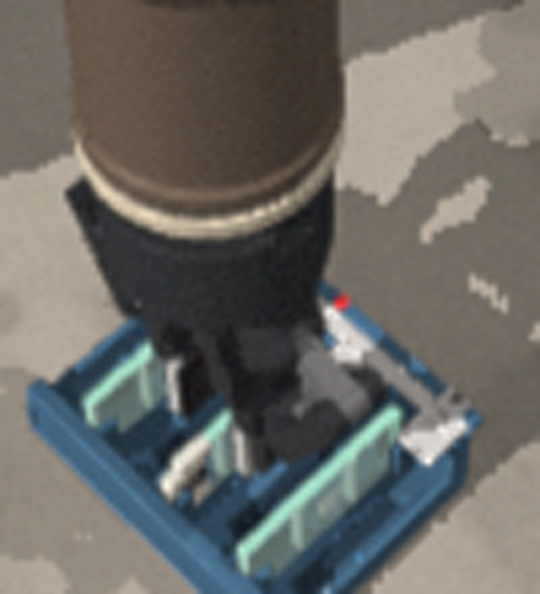

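>>> play_rows(
  deltas=[0,0,0,0.7,0.05,0,2.6,0,0,0,0.7,0,0,2.6,0,0,0,0,0,0,2.6],
)

```text
time_s: 12.42
tool_pos: [0.5055, -0.151, -0.0153]
tcp_rot: [-0.111, -0.698, -0.111, 0.699]
wrist_force: [-0.0, -0.5, -0.1]
gripper_width: 0.305
```

>>> play_rows(
  deltas=[0,0,0,0,0,0,0,0,0,0,0,0,0,0,0,0,0,0,0,0,0,0,0,0,0,0,0,0],
)

```text
time_s: 12.92
tool_pos: [0.5062, -0.1511, -0.0145]
tcp_rot: [0.111, 0.699, 0.111, -0.698]
wrist_force: [0.3, 0.6, 1.4]
gripper_width: 0.049
```

```bash
python3 - <<'E'
from h import *
W=camera("wrist");save(W,"w13",(150,120,410,390),2.2)
S=camera("scene");save(S,"s13",(220,240,320,350),5.4)
s=env.observe();print(s["time_s"],s["tool_pos"].round(4),s["gripper_width"],s["wrist_force"],s["q"].round(2))
d=s["tool_pos"][:2]-[.509,-.150];c,sn=np.cos(.314),np.sin(.314);print("rack frame",c*d[0]+sn*d[1],-sn*d[0]+c*d[1])
E
```

```text
13.025 [ 0.5061 -0.1511 -0.0145] 0.04481309657511052 [-0.36655039 -0.30457213  2.57258719] [ 0.41  0.56 -0.28  2.    0.25  0.62 -1.29]
rack frame -0.0030689068227088574 -0.00018198864000431897
```

View pics/w13.png

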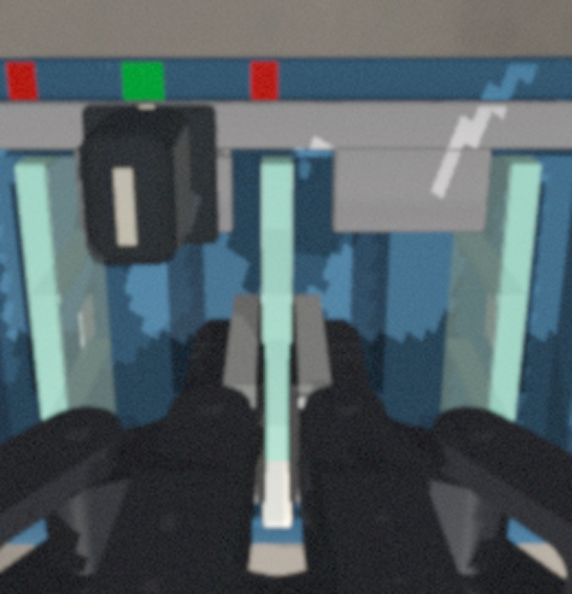

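View pics/s13.png

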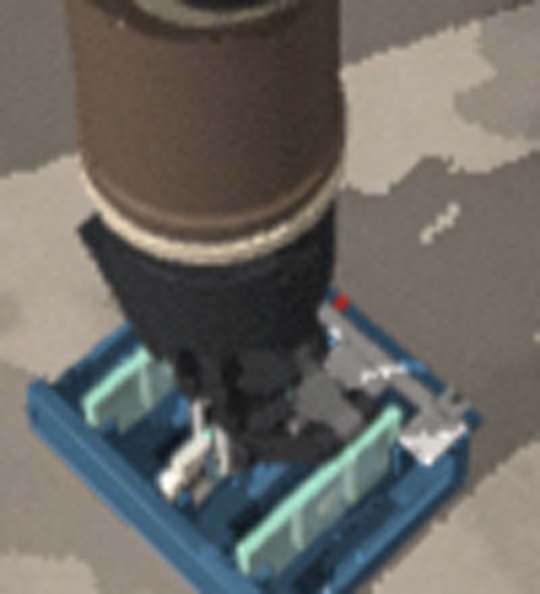

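>>> play_rows(
  deltas=[0,0,0,-0.5,0,0,0,0,0,0,-1,0,0,0,0,0,0,-2,0,0,0,0,0,0,-3,0,0,0,0,0,0,-4,0,0,0,0,0,0,-3,0,0,0,0,0,0,0,0,0,0],
)

```text
time_s: 13.9
tool_pos: [0.5077, -0.1515, 0.1233]
tcp_rot: [0.112, 0.7, 0.11, -0.697]
wrist_force: [0.3, -0.4, -0.5]
gripper_width: 0.042
```

```bash
python3 - <<'E'
from h import *
W=camera("wrist");save(W,"w14",(130,100,430,410),1.9)
S=camera("scene");save(S,"s14",(200,100,400,340),2.5)
s=env.observe();print(s["time_s"],s["tool_pos"].round(4),s["gripper_width"],s["wrist_force"],s["q"].round(2))
E
```

```text
14.0 [ 0.5058 -0.1512  0.1206] 0.04250177207416909 [-0.55582472  0.0401126  -0.55242705] [ 0.47  0.36 -0.34  1.9   0.15  0.9  -1.2 ]
```

View pics/w14.png

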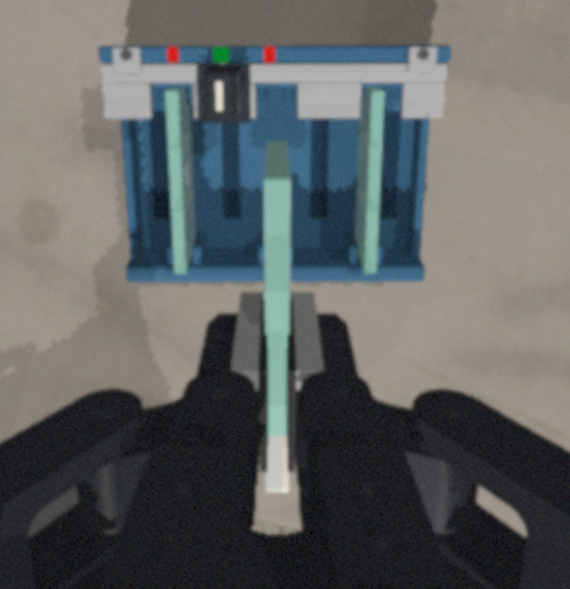

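View pics/s14.png

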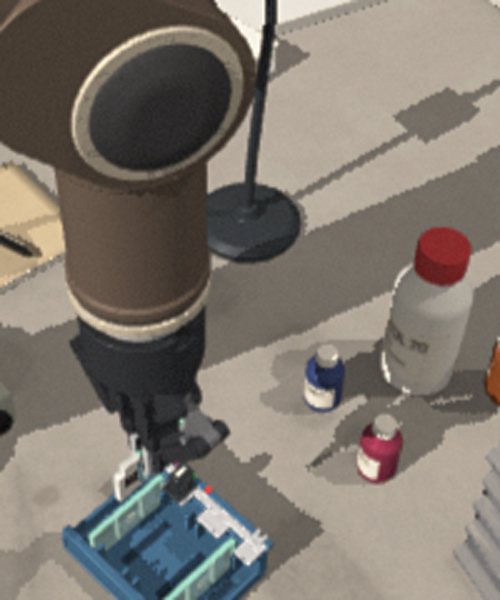

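```bash
python3 - <<'E'
import cv2
f=cv2.imread("pics/scene0.png")[85:140,245:325]; cv2.imwrite("pics/sh.png",cv2.resize(f,None,fx=9,fy=9,interpolation=cv2.INTER_CUBIC))
f=cv2.imread("pics/scene0.png")[165:215,265:335]; cv2.imwrite("pics/sb.png",cv2.resize(f,None,fx=9,fy=9,interpolation=cv2.INTER_CUBIC))
E
```

```text
(no output)
```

View pics/sh.png

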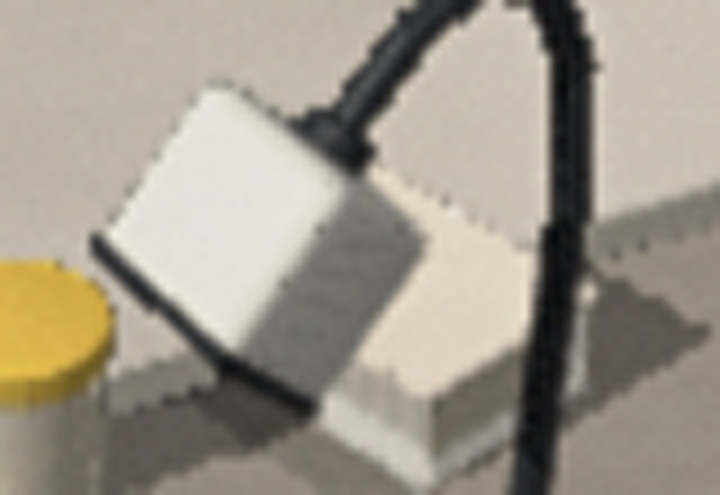

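View pics/sb.png

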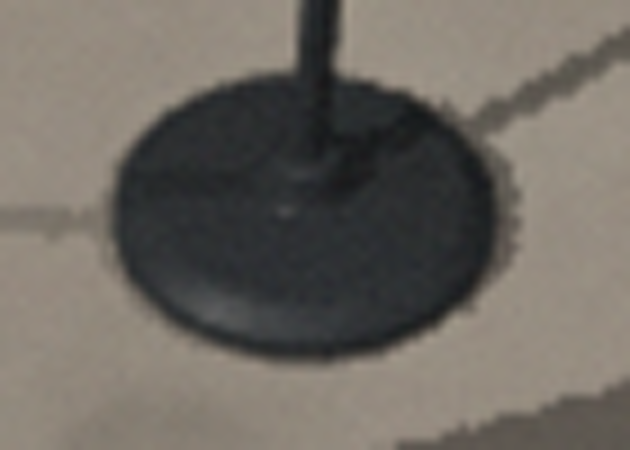

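```bash
cat > rd.py <<'E'
from h import *
from scipy.optimize import least_squares
T=camera("top");S=camera("scene")
r2=.5**.5
def win(p):
    c,s=np.cos(p[2]),np.sin(p[2]);Rz=np.array([[c,-s,0],[s,c,0],[0,0,1]])
    A=Rz@np.array([[-r2,0,-r2],[0,1,0],[r2,0,-r2]]);
    return np.array([p[0],p[1],p[3]]),A,Rz
pk=[(T,lambda a:(a[0]/5+140,a[1]/5+80),{(.02,.028,0):(92,440),(.02,-.028,0):(250,413),(.02,.028,-.052):(58,318),(.02,-.028,-.052):(215,290)},(298,330)),
(S,lambda a:(a[0]/9+245,a[1]/9+85),{(.02,.028,0):(98,240),(.02,-.028,0):(235,362),(.02,.028,-.052):(212,85),(.02,-.028,-.052):(350,180),(-.02,-.028,-.052):(425,240),(-.02,-.028,0):(312,408)},None)]
def res(p,use=(0,1)):
    o,A,Rz=win(p);r=[]
    for i in use:
        c,f,d,_=pk[i]
        for X,a in d.items(): r+=list(proj(c,o+A@np.array(X))[0]-f(a))
    return r
if __name__=="__main__":
    for use in ((0,1),(0,),(1,)):
        fit=least_squares(res,[.7,.13,.17,.25],args=(use,));print(use,fit.x.round(4),np.round(fit.fun,1).tolist())
        f3=least_squares(lambda p:res([*p,.25],use),[.7,.13,.17]);print("  z fixed",f3.x.round(4),np.abs(f3.fun).max().round(1))
        p=f3.x; print("  base pred",(p[:2]+.09*np.array([np.cos(p[2]),np.sin(p[2])])).round(4))
    print("base S",onz(S,(305/9+265,217/9+165),.01).round(4),"base T (right edge)",onz(T,(392/5+140,330/5+80),.005).round(4),"T top/bottom edge",onz(T,(290/5+140,210/5+80),.005).round(4),onz(T,(290/5+140,448/5+80),.005).round(4))
E
python3 rd.py
```

```text
(0, 1) [0.665  0.1394 0.1461 0.2474] [-0.2, 1.2, 1.0, 1.2, -2.4, -0.9, 0.5, -0.9, -1.7, 1.2, -1.7, 1.1, -0.2, -2.7, 0.4, -0.3, 3.2, -0.1, 1.2, 2.0]
  z fixed [0.6642 0.1382 0.1405] 3.4
  base pred [0.7534 0.1508]
(0,) [0.6785 0.1521 0.1439 0.1908] [0.9, -0.1, -0.1, 0.4, -0.6, -0.4, -0.1, 0.2]
  z fixed [0.6646 0.1384 0.1385] 2.2
  base pred [0.7538 0.1508]
(1,) [0.7066 0.2252 0.1719 0.1789] [0.3, 1.3, -0.9, -0.5, 0.0, -0.4, -0.7, 0.3, 0.7, -0.4, 0.6, -0.4]
  z fixed [0.6635 0.1372 0.1521] 3.0
  base pred [0.7524 0.1508]
base S [0.7477 0.1411 0.01  ] base T (right edge) [0.7484 0.0954 0.005 ] T top/bottom edge [0.8051 0.1417 0.005 ] [0.6949 0.1418 0.005 ]
```

```bash
cat > kin.py <<'E'
from h import *
from scipy.optimize import least_squares
D=[([1.27179,.41189,-.0127,1.59706,.00558,1.13433,-.08218],(.1428,-.6079,.2005)),([.43,.365,-.338,1.785,.14,1.016,-1.235],(.5422,-.1397,.1607)),([.44,.396,-.33,1.858,.159,.913,-1.239],(.5291,-.1461,.117)),([.402,.463,-.325,1.855,.19,.855,-1.272],(.5467,-.1332,.081)),([.42,.53,-.29,1.99,.24,.65,-1.28],(.5059,-.1505,-.0009)),([.47,.36,-.34,1.9,.15,.9,-1.2],(.5058,-.1512,.1206))]
Rz=lambda a:R.from_euler('z',a).as_matrix(); Ry=lambda a:R.from_euler('y',a).as_matrix()
def fk(q,L,sg,off):
    M=Rz(sg[0]*q[0]+off);p=np.array([0,0,L[0]])
    p=p+M@[L[4],0,0];M=M@Ry(q[1]);M=M@Rz(sg[1]*q[2]);p=p+M@[L[5],0,L[1]]
    M=M@Ry(q[3]);p=p+M@[L[6],0,0];M=M@Rz(sg[2]*q[4]);p=p+M@[0,0,L[2]]
    M=M@Ry(q[5]);p=p+M@[L[7],0,0];M=M@Rz(sg[3]*q[6]);p=p+M@[0,0,L[3]]
    return p,M
if __name__=="__main__":
    import itertools
    best=[]
    for sg in itertools.product((-1,1),repeat=3):
      for off in (0,):
        sgn=(-1,)+sg
        f=lambda L:np.concatenate([fk(q,L,sgn,off)[0]-np.array(p) for q,p in D]+[np.array([(fk(q,L,sgn,off)[1][:,2]-[0,0,-1])*.2 for q,p in D]).ravel(), np.array(L[4:])*.02])
        s=least_squares(f,[.3,.3,.3,.3,0,0,0,0]);best.append((s.cost,sgn,s.x.round(3),np.abs(s.fun[:18]).max()))
    for b in sorted(best,key=lambda b:b[0])[:3]: print(b)
E
python3 kin.py
```

```text
(np.float64(0.0011048726421816453), (-1, -1, -1, -1), array([-0.042,  0.544,  0.471,  0.062,  0.115, -0.024,  0.003,  0.114]), np.float64(0.04436324080860529))
(np.float64(0.0011048726421816453), (-1, -1, -1, 1), array([-0.042,  0.544,  0.471,  0.062,  0.115, -0.024,  0.003,  0.114]), np.float64(0.04436324080860529))
(np.float64(0.0029760223744182634), (-1, 1, 1, -1), array([ 3.319,  0.78 ,  0.582,  3.587,  0.508, -0.296,  0.12 ,  0.4  ]), np.float64(0.04172908823785201))
```

>>> play_rows(
  deltas=[-10,0,0,-0.8,0,0,0,-10,0,0,-0.8,0,0,0,-10,0,0,-0.8,0,0,0,-10,0,0,-0.8,0,0,0,-10,0,0,-0.8,0,0,0,-10,0,0,-0.8,0,0,0,-10,0,0,-0.8,0,0,0,-10,0,0,-0.8,0,0,0],
)

```text
time_s: 15.1
tool_pos: [0.5053, -0.1509, 0.1833]
tcp_rot: [0.534, 0.462, 0.536, -0.462]
wrist_force: [-0.3, -0.0, -1.1]
gripper_width: 0.041
```

>>> play_rows(
  deltas=[0,0,0,0,0.6,-2.5,0,0,0,0,0,1.2,-4.5,0,0,0,0,0,1.2,-4.9,0,0,0,0,0,1.2,-4.9,0,0,0,0,0,1.2,-4.9,0,0,0,0,0,1.2,-4.5,0,0,0,0,0,1,-3.4,0,0,0,0,0,0,0,0],
)

```text
time_s: 16.1
tool_pos: [0.5388, 0.1563, 0.1832]
tcp_rot: [0.534, 0.462, 0.536, -0.462]
wrist_force: [0.0, -1.0, -0.1]
gripper_width: 0.042
```

```bash
python3 - <<'E'
from h import *
S=camera("scene");save(S,"s15",(200,60,400,300),2.5)
s=env.observe();print(s["time_s"],s["tool_pos"].round(4),s["gripper_width"],s["wrist_force"],s["q"].round(2));print(rot().as_matrix().round(3))
E
```

```text
16.15 [0.539  0.1538 0.1831] 0.04077608807717457 [ 0.07430227 -0.74358794  0.11565827] [ 0.19  0.41 -0.72  1.74  0.3   1.1  -0.49]
[[-0.002  0.99   0.142]
 [ 0.     0.142 -0.99 ]
 [-1.    -0.002 -0.001]]
```

View pics/s15.png

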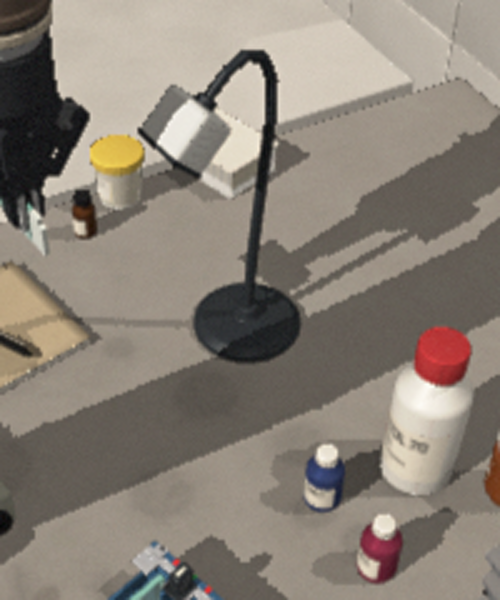

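>>> play_rows(
  deltas=[0,0,9,0,0,0,0,0,0,9,0,0,0,0,0,0,9,0,0,0,0,0,0,9,0,0,0,0,0,0,9,0,0,0,0,0,0,0,0,0,0,0],
)

```text
time_s: 16.9
tool_pos: [0.5478, 0.1361, 0.1839]
tcp_rot: [0.659, 0.6, 0.348, -0.291]
wrist_force: [0.1, 0.4, -0.0]
gripper_width: 0.045
```

```bash
python3 - <<'E'
from h import *
S=camera("scene");save(S,"s16",(180,60,380,300),2.5);W=camera("wrist");save(W,"w16")
s=env.observe();print(s["time_s"],s["tool_pos"].round(4),s["gripper_width"],s["wrist_force"],s["q"].round(2));Rt=rot().as_matrix();print(Rt.round(3))
t=np.array([.600,.1534,.138]);print("delta cm",(100*Rt.T@(t-s["tool_pos"])).round(2))
E
```

```text
17.0 [0.5489 0.1375 0.1848] 0.0483411564128605 [ 0.66806769  1.17569874 -0.05002393] [ 0.07  0.1  -0.59  2.29  1.04  0.36 -1.3 ]
[[ 0.589  0.801  0.109]
 [ 0.035  0.109 -0.993]
 [-0.808  0.589  0.036]]
delta cm [ 6.84  1.51 -1.2 ]
```

View pics/s16.png

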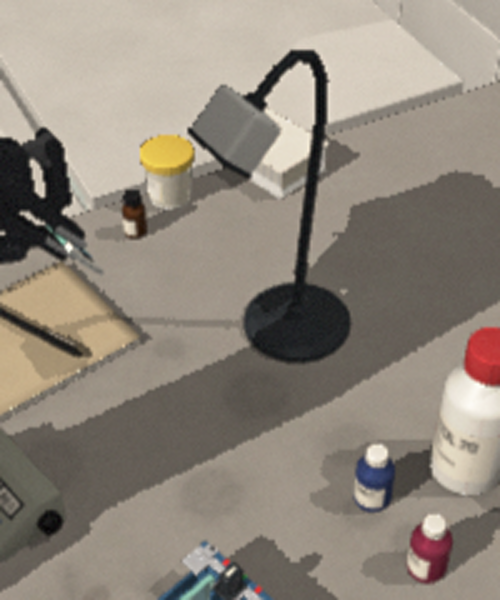

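View pics/w16.png

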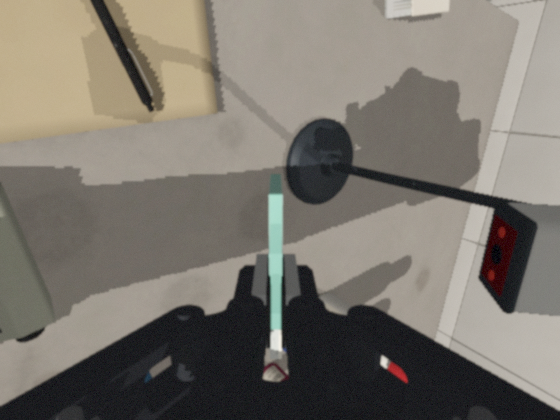

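>>> play_rows(
  deltas=[0,0,0,1.7,0.38,-0.3,0,0,0,0,1.7,0.38,-0.3,0,0,0,0,1.7,0.38,-0.3,0,0,0,0,1.7,0.38,-0.3,0,0,0,0,0,0,0,0],
)

```text
time_s: 17.62
tool_pos: [0.6005, 0.1537, 0.1376]
tcp_rot: [0.658, 0.601, 0.348, -0.291]
wrist_force: [-0.1, 0.2, -0.4]
gripper_width: 0.047
```

```bash
cat > tgt.py <<'E'
from h import *
def report(a=.143,W=(.6645,.1385,.25)):
    c,sn=np.cos(a),np.sin(a);r=.5**.5
    A=np.array([[r*c,r*c,sn],[r*sn,r*sn,-c],[-r,r,0]])
    s=env.observe();print(s["time_s"],s["tool_pos"].round(4),s["gripper_width"].round(3),s["wrist_force"].round(1),s["q"].round(2));Rt=rot().as_matrix();print(Rt.round(3).tolist())
    t=np.array([.600,.1534,.138]);print("delta cm",(100*Rt.T@(t-s["tool_pos"])).round(2),"rotvec deg",np.degrees(R.from_matrix(Rt.T@A).as_rotvec()).round(1))
    lab=s["tool_pos"]+Rt@np.array([-.0365,0,-.003])+Rt@np.array([.001,.0025,.027])
    zw=np.array([-r*c,-r*sn,-r]);xw=np.array([-r*c,-r*sn,r]);yw=np.array([-sn,c,0]);d=lab-np.array(W)
    print("label",lab.round(4),"in window xyz",[round(float(d@v),4) for v in (xw,yw,zw)],"angle",np.arccos(abs(Rt[:,1]@zw)).round(3),"tilt",np.arccos(Rt[2,1]).round(3))
if __name__=="__main__": report()
E
python3 tgt.py
```

```text
Traceback (most recent call last):
  File "tgt.py", line 10, in <module>
    if __name__=="__main__": report()
                             ~~~~~~^^
  File "tgt.py", line 5, in report
    s=env.observe();print(s["time_s"],s["tool_pos"].round(4),s["gripper_width"].round(3),s["wrist_force"].round(1),s["q"].round(2));Rt=rot().as_matrix();print(Rt.round(3).tolist())
                                                             ^^^^^^^^^^^^^^^^^^^^^^^^
AttributeError: 'float' object has no attribute 'round'
```

```bash
sed -i 's/s\["gripper_width"\].round(3)/round(s["gripper_width"],3)/' tgt.py; python3 tgt.py
```

```text
17.625 [0.6005 0.1537 0.1376] 0.047 [-0.1  0.2 -0.4] [-0.02  0.28 -0.52  2.23  1.39  0.39 -1.62]
[[0.588, 0.802, 0.108], [0.035, 0.108, -0.994], [-0.808, 0.588, 0.035]]
delta cm [-0.06 -0.02  0.02] rotvec deg [-0.2  2.8  9. ]
label [0.5842 0.1288 0.1686] in window xyz [-0.0004, 0.0019, 0.1147] angle 0.157 tilt 0.942
```

>>> play_rows(
  deltas=[0,0.9,2.5,0,0,0,0,0,0.9,2.5,0,0,0,0,0,0.9,2.5,0,0,0,0,0,0,0,0,0,0,0],
)

```text
time_s: 18.12
tool_pos: [0.5994, 0.1527, 0.1383]
tcp_rot: [0.668, 0.629, 0.323, -0.233]
wrist_force: [0.0, 0.3, -0.5]
gripper_width: 0.046
```

```bash
python3 tgt.py; python3 - <<'E'
from h import *
S=camera("scene");save(S,"s17",(180,60,380,300),2.5);W=camera("wrist");save(W,"w17");T=camera("top");save(T,"t17",(130,60,390,300),2.4)
from rd import win
o,A,_=win([.6645,.1385,.143,.25])
for X in [(0,0,0),(.013,.02,0),(.013,-.02,0),(-.013,.02,0),(-.013,-.02,0)]: print(X,proj(W,o+A@np.array(X))[0].round(1))
E
```

```text
18.125 [0.5994 0.1527 0.1383] 0.046 [ 0.   0.3 -0.5] [ 0.04  0.29 -0.57  2.34  2.05  0.41 -2.25]
[[0.683, 0.717, 0.138], [0.094, 0.1, -0.99], [-0.724, 0.689, 0.001]]
delta cm [ 0.08  0.03 -0.06] rotvec deg [-0.2  0.2  1.4]
label [0.5802 0.1258 0.1658] in window xyz [0.0007, -0.0005, 0.1198] angle 0.025 tilt 0.81
(0, 0, 0) [544.9 325.3]
(0.013, 0.02, 0) [579.2 303.3]
(0.013, -0.02, 0) [555.8 382.8]
(-0.013, 0.02, 0) [534.9 272.4]
(-0.013, -0.02, 0) [517.7 342.8]
```

View pics/s17.png

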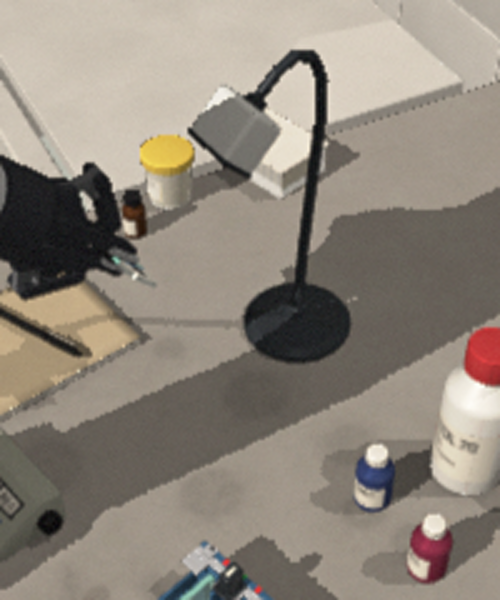

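View pics/w17.png

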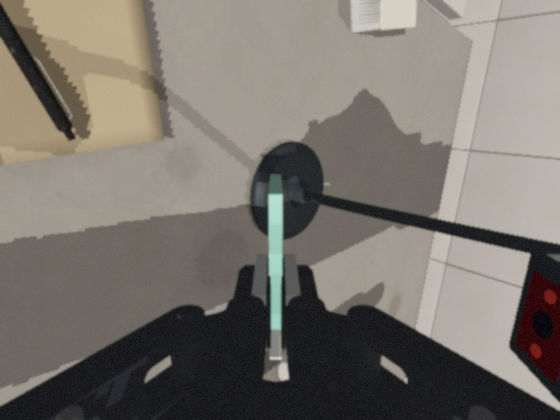

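View pics/t17.png

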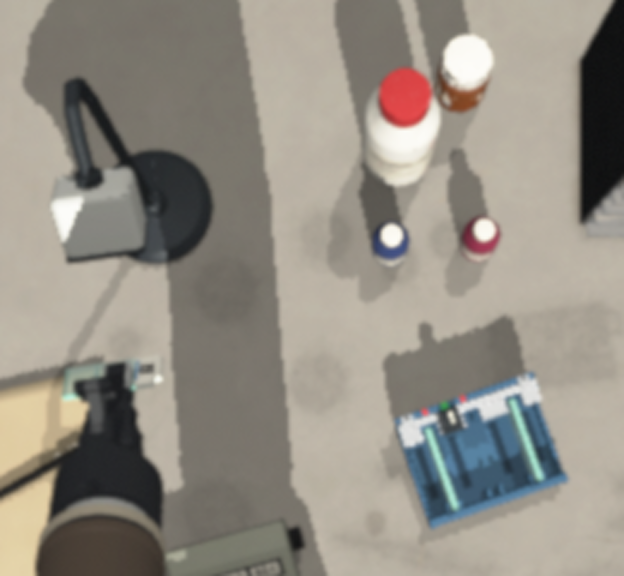

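>>> play_rows(
  deltas=[0,0,0,0,0,0,0,0,0,0,0,0,0,0,0,0,0,0,0,0,0,0,0,0,0,0,0,0],
)

```text
time_s: 18.88
tool_pos: [0.6, 0.1541, 0.1387]
tcp_rot: [0.668, 0.629, 0.323, -0.232]
wrist_force: [-0.2, 0.5, -0.7]
gripper_width: 0.05
```

```bash
python3 - <<'E'
from h import *
from tgt import report
T=camera("top");save(T,"t18",(150,190,220,240),10)
print(onz(T,(148/2.4+130,373/2.4+60),.166).round(4))
report()
print("joint vel",np.abs(env.observe()["joint_vel"]).max())
E
```

```text
[0.5765 0.1262 0.166 ]
18.925 [0.6    0.1541 0.1387] 0.044 [-0.1 -0.2 -0.2] [ 0.03  0.29 -0.56  2.34  2.05  0.41 -2.26]
[[0.684, 0.716, 0.139], [0.096, 0.1, -0.99], [-0.723, 0.69, -0.001]]
delta cm [ 0.05 -0.05  0.06] rotvec deg [-0.2  0.1  1.3]
label [0.5808 0.1271 0.1661] in window xyz [0.0004, 0.0007, 0.1191] angle 0.023 tilt 0.809
joint vel 0.0023757423879905365
```

View pics/t18.png

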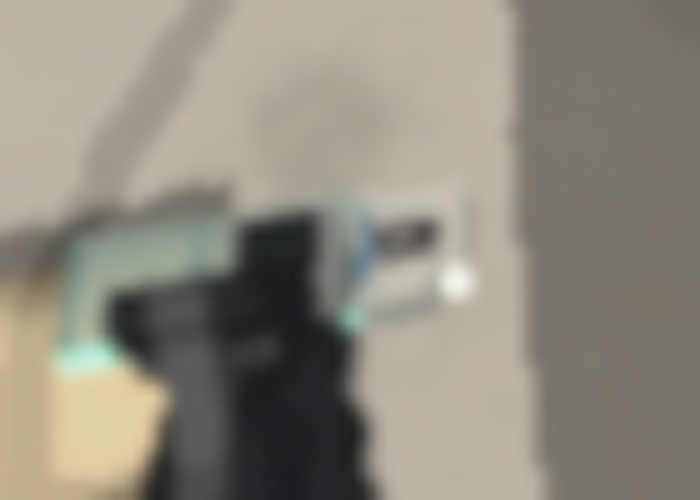

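The top view shows the white label with its dark code facing up at about (191, 215) px. Projected to that height, this lands within about 5 mm of the computed label position, and the arm is steady, so I'm handing in.

```bash
python3 -c "
from station import env
print(env.close_job())"
```

```text
the job is handed in; nothing more can be done
None
```

The slide is in front of the reader and I handed the job in at about 19 s of the 48 s; no verdict is reported.

**What I did:** I slid the lock plate until its pointer stood at the green mark. I then lifted the notched, frosted slide straight up out of the middle slot and carried it to the reader. There I turned it 45° so its label faces up at the window, and I was still holding it when I handed in.

**Last checks:**
- **Label position:** about 119 mm from the window, within 1 mm of its middle line each way and 0.023 rad from square. The label tilts 0.81 rad from vertical (limit 1.2). These come from the arm's pose and the measured grasp.
- **Camera cross-check:** the top view puts the label within about 5 mm of that. In the wrist view, the window's centre is within about 3 px of where I predicted.
- **Grip and steadiness:** joint speeds are at most 0.0024 rad/s. The fingers are stopped on the slide at a reading of about 4 mm. I did not measure the grip force on the slide itself.
- **Lock plate:** after I let go, the pointer measured 0.6 mm from the green mark. It still looked the same from above near the end.
- **Blanks and bottles:** both blanks stood in their slots and both bottles looked undisturbed. I checked this by eye and did not measure it.

**What disagreed:**
- **Finger length:** the fingers end about 3 cm short of the stated tool point. My first three attempts to grip the lock handle therefore closed on air above it. I allowed for this from then on by going lower, with no hard contact.
- **Scene camera:** it was about 6 mm off sideways compared with the other two cameras, so I relied on the wrist and top views.
- **Tilting move:** the arm fell about 9° short on the first tilt, and I corrected it after moving closer.

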